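Hang today's fruit tag on the swivel stand

TASK

Set out today's fruit sign: with closed fingers, gently push the blue hook of the swivel stand round until it is fully home against its stop, pointing over the red mark. Then take the watermelon tag from the rack and hang it by its hole on the hook, facing squarely to the front, without forcing the hook out of place. Never press hard on the hook, neither with the fingers nor with the tag, and leave the other tags and things where they are.

Things in the scene. Friction and masses are not known exactly. Their poses are not given: they have to be found in the camera images.
- stand: Fixed wooden stand, origin at the centre of its underside, z up. Base 130 x 120 x 14 mm (x, y, z), round post 22 mm across, 150 mm high. Its -x side is the front, shown by a red mark on the base. The hook's stop is a dark lug on a hand-clamped collar at the post's top, on the +y side of the hook's home place. It is set differently each time: the hook pointing home is within 0.2 rad of the stand's -x, so find it by feel.
- hook: Blue hook swivelling on a vertical axis; origin on that axis at the post's top, z up. Hub 28 mm across, 16 high; arm along its own -x. Starts 1.0 to 1.9 rad counter-clockwise (from above) of home: turn clockwise to the firm stop. Home = at the stop, only there (within 0.025 rad). About 4 N at 50 mm from the axis turns it; it stays where left; force rises steeply at the stop; over 20 N damages it.
- hook_seat (a point): Top of the hook's arm at the middle of the hanging place, 50 mm from the swivel axis, 13.5 mm above the hook's origin; axes as the hook's. The arm is a straight level round bar 7 mm thick, from the hub out to 78 mm from the swivel axis.
- hook_lip (a point): Top of the upturned lip at the arm's outer end: 81 mm from the swivel axis, 22.5 mm above the hook's origin and 9 mm above the arm's top. The lip is 7 mm thick, its outer end 84.5 mm from the axis. Nothing on the stand is higher.
- rack: Fixed wooden rack, 80 x 280 x 35 mm (x, y, z), origin at the centre of its underside. A slot along its y, 11 mm wide, with its floor 10 mm above the table, open above, in three bays centred at y = -90, 0, 90 mm; one upright tag in each, standing 25 mm deep in the slot.
- melon_tag: The watermelon tag, to be hung: plywood board 8 x 70 x 116 mm (x thickness, y width, z height), 40 to 85 g, upright, origin at the centre of its lower edge. On both faces a round watermelon slice (green rim, red, black seeds); its top 12 mm is painted green.
- melon_tag_eye (a point): Centre of the watermelon tag's round hole, 24 mm across, through the board along the tag's x, 72 mm above its lower edge; 32 mm of board lie above the hole. Hung, the top of the hole rests on the hook's arm and the tag's x lies along the arm (either face may be in front).
- banana_tag: Other tag of the same shape, with a yellow banana and a yellow top edge; stays in the rack.
- orange_tag: Other tag of the same shape, with an orange and an orange top edge; stays in the rack.
- cup: Bystander: blue cup, 72 mm across, 85 mm high, origin at the centre of its underside.
- paint_pot: Bystander: small paint pot with a red cap, 48 mm across, 45 mm high, origin at the centre of its underside.
- glue: Bystander: white glue bottle with a yellow cap, 52 mm across, 130 mm high, origin at the centre of its underside.
- fox: Bystander: orange toy fox, about 80 x 20 x 62 mm, origin under its middle at the feet.
- bowl: Bystander: wooden bowl, 120 mm across, 50 mm high, origin at the centre of its underside.
Not all that is in view belongs to the job. There is more than one size of the stand; the job needs the larger.

How it is judged:
On the way, in this order (a step that is already met when the one before it is completed fails the run):
1. the hook has been turned home against its stop (within 0.025 rad) while the watermelon tag is still in the rack (value of joint hook below 0.025 rad and distance of melon_tag from where it was at the start of the episode below 0.03 m), for 0.3 s.
2. the watermelon tag hangs by its hole on the hook (x of melon_tag_eye in the frame of hook between -0.074 and -0.022 m and y of melon_tag_eye in the frame of hook between -0.009 and 0.009 m and z of melon_tag_eye in the frame of hook between -0.004 and 0.008 m and angle between melon_tag's own z axis and vertical below 0.25 rad and angle between the x axis of melon_tag and the x axis of hook, either way round below 0.45 rad and contact force between melon_tag and hook above 0.15 N), for 0.2 s.
At the end, for the whole second after the job is handed in: Hook home, within 0.025 rad of its stop; watermelon tag hanging on it by its hole, released, at rest: hole centre 22-74 mm out along the arm, within 9 mm sideways, -4 to 8 mm above the hook's origin, tag upright within 0.25 rad and square to the arm within 0.45 rad (all of step 2 and value of joint hook below 0.025 rad and linear speed of melon_tag below 0.03 m/s and contact force between the fingers and melon_tag below 0.05 N); the robot touches nothing.
It fails at once if the robot presses on the hook with more than 20 N (contact force between any of the fingers, the arm and hook above 20 N).
It fails at once if the tag is pressed or dropped on the hook with more than 20 N (contact force between melon_tag and hook above 20 N).
It fails at once if another tag is shifted by more than 20 mm (distance of any of banana_tag, orange_tag from where it was at the start of the episode above 0.02 m).
It fails at once if a bystander is shifted by more than 30 mm (distance of any of cup, paint_pot, glue, fox, bowl from where it was at the start of the episode above 0.03 m).
It also fails if it takes over 72 s, if anything falls off the work surface, if the arm or the gripper's body presses on something with over 40 N, if the wrist force passes 120 N, or if a joint passes its speed limit or range.

ROBOT

A 6-joint arm with a two-finger parallel gripper is mounted at the origin on the work surface. World frame = base frame: x ahead of the robot, y to its left, z up, the work surface at z = 0. Lengths are in m, angles in rad, forces in N, time in s.
With the tool pointing down it reaches from about 0.35 to 0.975 m from the base axis. Payload 4.9 kg.
Tool frame: the origin (TCP) lies at the very end of the fingers, on their centre line; the grasp point (between the pads) lies 19 mm behind it (grasp_offset is the distance from the TCP to the grasp point, in m); x points along the fingers, y is the direction in which the jaws open and shut, and the axes are right-handed (so a half turn about x gives the same grasp; the last joint's range is limited). The gripper opens to 85 mm and grips with 20 to 120 N. Pads are 22 mm wide; open, the fingers measure 114 mm over their backs; the gripper's body (76 mm by 85 mm) begins 54 mm behind the grasp point. The pads swing forward as they close: fully open they stand 13 mm farther back than shut.
Start: joints at [-1.236, 0.053, 1.613, -0, 1.476, -0.119], TCP at [0.274, -0.562, 0.231] pointing down, gripper open.
Joint ranges: [-3.01, 3.01], [-1.01, 2.22], [0.06, 2.58], [-1.02, 4.17], [0.09, 2.62], [-3.14, 3.14]. Speed limits (rad/s): [2.57, 2.57, 3.14, 3.14, 3.14, 3.14].

INTERFACE

Orientations are given as a rotation vector (axis times angle).
In Python, from station import get_obs, get_image, camera_model, finish_job, grasp_offset gives the robot as it stands.
- The arm moves only by the shell command python3 -m crank 'ROWS' [OPENING] [FORCE]. ROWS is JSON, a list that holds one entry, the list of rows, each a list of 4 numbers: the shift along the world's x, y, z in m, then the turn about the world's z in degrees. In form: [[[dx, dy, dz, turn], ...]]. A call has 1 to 5 rows; each row is the pose to reach, as a shift and turn from the pose commanded when the call began; what a row does not reach only later rows make up. A row lasts 1/12 s, in which the tool goes at most 41.7 mm and 7.16 degrees, less where a joint would pass 70% of its speed; a pose out of reach is approached as far as the arm can. A call with a gripper value outside its range is refused whole. OPENING is the opening, from 0 (shut) to 1 (fully open), set as the call begins (- or left out, the last holds). The fingers move at their own pace and stop on an object; FORCE is the grip in N (left out, the last holds). Time passes only in rows, so rows that repeat a pose let the fingers close. It gives the time, the measured TCP pose, the force and the opening at its end, in the units of the state.
- get_obs(): the state, without advancing time (a new reading comes with each control period).
- get_image(name): name is "scene" or "side" or "wrist"; returns (picture, depth): 480x640x3 uint8, red, green, blue; 480x640 float32, m along the optical axis (not along the pixel's ray), 0 where there is no reading.
- camera_model(name): a dict with "fx", "fy", "cx", "cy" (pixels), "xyz" and "attitude" of the camera in the world. Camera axes: x right, y down, z forward; pixel columns grow to the right and rows downward; lengths in m; the calibration is good to about 2 mm. A picture is of the moment at which its call begins: read the wrist's pose just before it. camera_model takes no time and is no camera call; for the wrist camera it gives the pose at the moment of the call.
- finish_job(): hands the job in, once; it reports no verdict.
The state is a dict: "t": time; "q": joint angles; "dq": joint speeds; "effort": joint torques, N m; "tool_pos": TCP position; "tool_rot": TCP orientation; "contact_force": force on the tool from outside, world axes, zero at the start; "wrist_torque": the same for the moment, N m; "opening": finger opening in m.
Only numpy, scipy, OpenCV 4.12 (cv2) and the standard library are available. Lean on these libraries where they do the work, as an engineer would, in place of code of your own. Each camera call takes 0.05 s, during which the arm holds its last target.

## Working session

There is one attempt and no reset: what is moved stays moved. The work goes in short steps, Python scripts to look and compute and a shell command to move; the robot and the scene stay as the last step left them, time stands still between calls to the robot, and variables do not carry over. Pictures are saved under pics/ and viewed, and the job is handed in when it is done.

```bash
ls; mkdir -p pics; cat > h.py <<'E'
import numpy as np,cv2
from station import *
from scipy.spatial.transform import Rotation as R
def snap(n,f):
    m=camera_model(n); im,d=get_image(n); cv2.imwrite('pics/'+f+'.png',im[:,:,::-1]); np.savez('pics/'+f+'.npz',im=im,d=d,m=np.array(m,dtype=object)); return im,d,m
def load(f):
    z=np.load('pics/'+f+'.npz',allow_pickle=True); return z['im'],z['d'],z['m'].item()
def rot(m):
    a=np.array(m['attitude'],float)
    if a.shape==(3,3): return a
    return R.from_rotvec(a).as_matrix() if a.size==3 else R.from_quat(a).as_matrix()
def ray(m,u,v):
    d=rot(m)@np.array([(u-m['cx'])/m['fx'],(v-m['cy'])/m['fy'],1.]); return np.array(m['xyz']),d
def onz(m,u,v,z):
    o,d=ray(m,u,v); return o+d*(z-o[2])/d[2]
def dep(m,d,u,v):
    o,r=ray(m,u,v); return o+r*d[int(round(v)),int(round(u))]
def cloud(m,d):
    v,u=np.mgrid[:480,:640]; c=np.stack([(u-m['cx'])/m['fx']*d,(v-m['cy'])/m['fy']*d,d],-1); return c@rot(m).T+np.array(m['xyz'])
E
python3 - <<'E'
from h import *
print(get_obs(),grasp_offset)
for n in['scene','side','wrist']:
    im,d,m=snap(n,n+'0'); print(n,m)
E
```

```text
pics
{'t': 0.0, 'q': array([-1.23600295e+00,  5.33651158e-02,  1.61432537e+00,  1.94123031e-05,
        1.47597440e+00, -1.19023892e-01]), 'dq': array([ 0.00020488, -0.00032374, -0.00098082,  0.00047639, -0.00049095,
        0.0006972 ]), 'effort': array([ 1.01188627e-03, -3.93680227e+01, -3.70177031e+01, -9.69755843e-05,
        7.00879682e-03, -1.17022518e-05]), 'tool_pos': array([ 0.27378349, -0.56114339,  0.23003915]), 'tool_rot': array([ 1.97003198,  0.45698127, -1.97044432]), 'contact_force': array([-0.47238392,  1.09099998,  0.9062015 ]), 'wrist_torque': array([-0.04288717,  0.00834538, -0.02515254]), 'opening': 0.08527687391655006} 0.0187
scene {'fx': 557.1408065036682, 'fy': 557.1408065036682, 'cx': 323.8074168845046, 'cy': 239.75102477019226, 'xyz': array([ 1.53577931, -0.04961878,  0.79692538]), 'attitude': array([-1.75257548, -1.51368121,  0.7935393 ])}
side {'fx': 527.340659770621, 'fy': 527.340659770621, 'cx': 308.1745270350188, 'cy': 235.95019222365553, 'xyz': array([0.03540127, 0.64701056, 0.97057504]), 'attitude': array([-1.00904969,  2.47309998, -0.98275578])}
wrist {'fx': 413.95597078945866, 'fy': 413.95597078945866, 'cx': 315.3977088159413, 'cy': 232.51393032213738, 'xyz': array([ 0.34015116, -0.52913465,  0.3724627 ]), 'attitude': array([ 2.44987479, -1.53083272, -0.22213269])}
```

View pics/scene0.png

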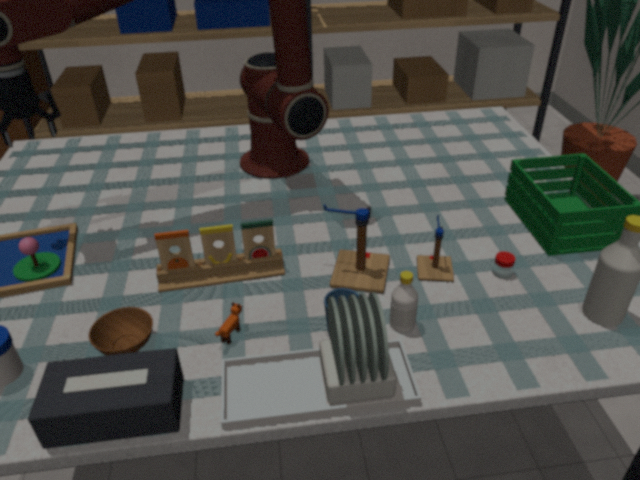

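View pics/side0.png

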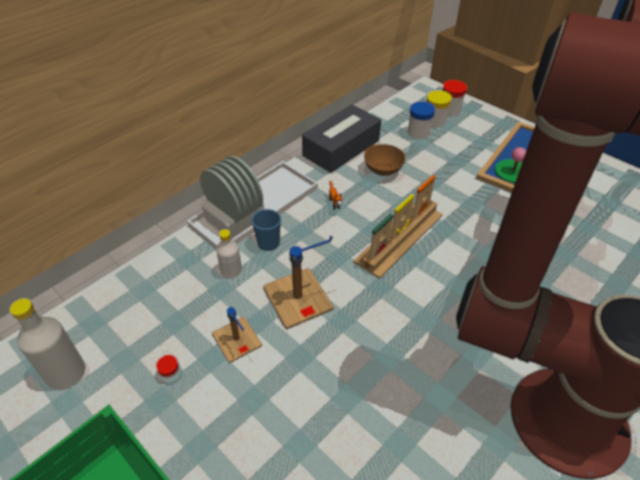

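View pics/wrist0.png

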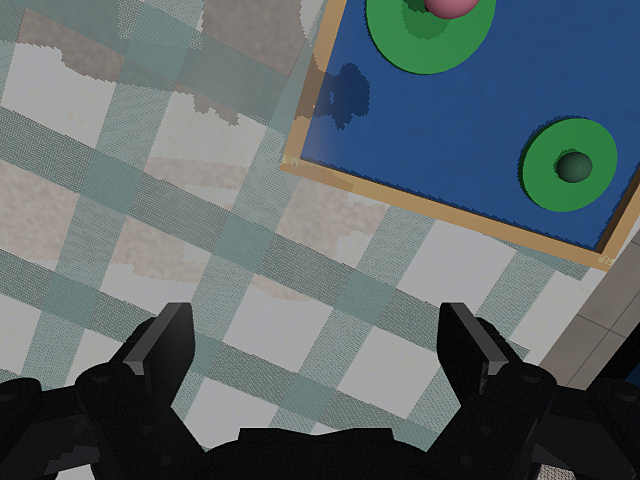

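```bash
python3 - <<'E'
from h import *
for f in['scene0','side0']:
    im,d,m=load(f); P=cloud(m,d); hsv=cv2.cvtColor(im,cv2.COLOR_RGB2HSV)
    H,S,V=[hsv[...,i].astype(int) for i in range(3)]
    for nm,mk in dict(blue=(abs(H-110)<14)&(S>130)&(V>40),red=((H<6)|(H>174))&(S>170)&(V>80),green=(abs(H-75)<22)&(S>60)&(V<110)).items():
        mk=mk&(d>0)&(P[...,2]<.35)&(P[...,2]>0.005)&(P[...,0]>.25)&(P[...,0]<.95)&(abs(P[...,1])<.4)
        n,l,st,c=cv2.connectedComponentsWithStats(mk.astype(np.uint8))
        for i in range(1,n):
            if st[i,4]>8:
                p=P[l==i]; print(f,nm,st[i],'med',np.median(p,0).round(3),'min',np.percentile(p,3,axis=0).round(3),'max',np.percentile(p,97,axis=0).round(3))
im,d,m=load('scene0'); cv2.imwrite('pics/c1.png',cv2.resize(im[190:300,140:460,::-1],None,fx=2.5,fy=2.5,interpolation=3))
im,d,m=load('side0'); cv2.imwrite('pics/c2.png',cv2.resize(im[160:370,200:460,::-1],None,fx=2.8,fy=2.8,interpolation=3))
E
```

```text
scene0 blue [325 207  45  14 184] med [0.578 0.15  0.163] min [0.548 0.088 0.151] max [0.587 0.167 0.168]
scene0 blue [436 227   7   9  48] med [0.594 0.322 0.109] min [0.581 0.315 0.101] max [0.599 0.329 0.112]
scene0 blue [331 290   9   5  13] med [0.719 0.075 0.079] min [0.716 0.066 0.075] max [0.725 0.082 0.083]
scene0 red [366 253   3   5  11] med [0.53  0.179 0.014] min [0.524 0.176 0.013] max [0.535 0.182 0.016]
scene0 green [240 220  33   8 169] med [ 0.521 -0.067  0.124] min [ 0.516 -0.099  0.117] max [ 0.526 -0.035  0.128]
scene0 green [176 390   6   6  10] med [ 0.889 -0.222  0.039] min [ 0.871 -0.222  0.015] max [ 0.899 -0.221  0.052]
side0 blue [311 241  17   6  19] med [0.553 0.107 0.163] min [0.546 0.092 0.162] max [0.56  0.123 0.168]
side0 blue [290 247  12  13 102] med [0.569 0.158 0.167] min [0.56  0.148 0.154] max [0.582 0.168 0.169]
side0 blue [228 308   7  11  53] med [0.585 0.326 0.11 ] min [0.574 0.319 0.106] max [0.594 0.331 0.114]
side0 red [378 244   7   8  20] med [ 0.515 -0.067  0.046] min [ 0.513 -0.077  0.038] max [ 0.517 -0.054  0.055]
side0 red [301 307  14   9  84] med [0.526 0.172 0.017] min [0.515 0.16  0.014] max [0.535 0.185 0.02 ]
side0 red [239 346   9   7  39] med [0.557 0.333 0.013] min [0.55  0.324 0.008] max [0.562 0.34  0.015]
side0 green [372 214  21  19 108] med [ 0.518 -0.062  0.126] min [ 0.514 -0.096  0.12 ] max [ 0.524 -0.031  0.131]
```

View pics/c1.png

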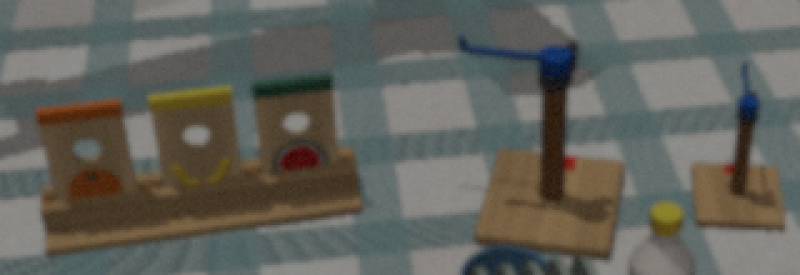

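View pics/c2.png

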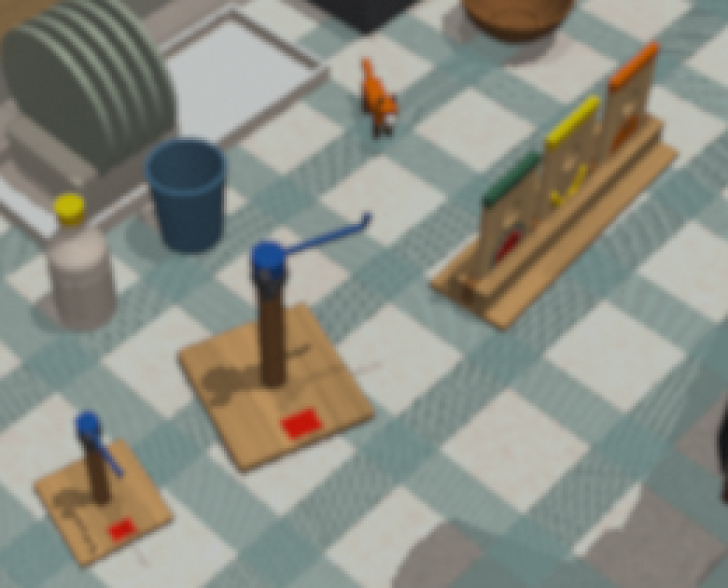

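```bash
python3 - <<'E'
from h import *
o=get_obs(); print(R.from_rotvec(o['tool_rot']).as_matrix().round(3))
m=camera_model('wrist'); print(rot(m).round(3), (np.array(m['xyz'])-o['tool_pos']).round(3))
# stand base corners in side view (crop scale 2.8, offset 200,160), top z .014
im,d,ms=load('side0')
for c in[(180,355),(245,470),(372,412),(303,305),(302,424)]: print('stand',onz(ms,200+c[0]/2.8,160+c[1]/2.8,.014).round(4))
im,d,mc=load('scene0')
for c in[(497,152),(625,162),(612,255),(475,240)]: print('stand sc',onz(mc,140+c[0]/2.5,190+c[1]/2.5,.014).round(4))
for c in[(432,285),(503,328),(678,155)]: print('rack side',onz(ms,200+c[0]/2.8,160+c[1]/2.8,.0).round(4))
for c in[(47,250),(361,210)]: print('rack sc',onz(mc,140+c[0]/2.5,190+c[1]/2.5,.0).round(4))
E
```

```text
[[-0.001  0.438 -0.899]
 [ 0.002 -0.899 -0.438]
 [-1.    -0.002 -0.   ]]
[[ 0.438 -0.862 -0.255]
 [-0.899 -0.42  -0.125]
 [ 0.     0.284 -0.959]] [0.066 0.032 0.142]
stand [0.6458 0.1921 0.014 ]
stand [0.5266 0.2323 0.014 ]
stand [0.4937 0.1244 0.014 ]
stand [0.6109 0.0838 0.014 ]
stand [0.5254 0.1713 0.014 ]
stand sc [0.5032 0.1175 0.014 ]
stand sc [0.5372 0.2321 0.014 ]
stand sc [0.6629 0.1907 0.014 ]
stand sc [0.6254 0.0785 0.014 ]
rack side [ 0.5548 -0.0183  0.    ]
rack side [ 0.4802 -0.0238  0.    ]
rack side [ 0.4954 -0.3     0.    ]
rack sc [ 0.5641 -0.2923  0.    ]
rack sc [ 0.5518 -0.015  -0.    ]
```

```bash
python3 -m crank '[[[0,0,0.04,0],[0,0.03,0.08,0],[0.01,0.07,0.1,0],[0.02,0.11,0.12,0],[0.03,0.15,0.13,0]]]' 0
python3 -m crank '[[[0.015,0.04,0,0],[0.03,0.08,0,0],[0.045,0.12,0,0],[0.06,0.155,0,0],[0.07,0.19,0,0]]]' 0
```

```text
t: 0.57
tool_pos: [0.3003, -0.4261, 0.3589]
tool_rot: [1.97, 0.45, -1.969]
contact_force: [1.3, -0.9, 0.6]
opening: 0.0257
t: 0.98
tool_pos: [0.3707, -0.2345, 0.3563]
tool_rot: [1.97, 0.455, -1.969]
contact_force: [1.0, -0.2, -0.2]
opening: -0.0001
```

```bash
python3 -m crank '[[[0.017,0.035,0,6],[0.034,0.07,0,12],[0.05,0.105,0,18],[0.067,0.14,0,24],[0.084,0.175,0,30]]]' 0
python3 -m crank '[[[0.017,0.035,0,6],[0.034,0.07,0,11],[0.05,0.105,0,15],[0.067,0.14,0,15],[0.076,0.16,0,15]]]' 0
python3 -m crank '[[[0,0,0,0],[0,0,0,0]]]' 0
python3 - <<'E'
from h import *
im,d,m=snap('wrist','w1');print(m,get_obs()['tool_pos'])
E
```

```text
t: 1.4
tool_pos: [0.4545, -0.0597, 0.3565]
tool_rot: [1.628, 0.871, -1.627]
contact_force: [1.3, -0.5, -0.1]
opening: -0.0001
t: 1.82
tool_pos: [0.5308, 0.1016, 0.3557]
tool_rot: [1.447, 1.037, -1.447]
contact_force: [0.1, -0.1, 0.2]
opening: 0.0002
t: 1.98
tool_pos: [0.5302, 0.0992, 0.3557]
tool_rot: [1.446, 1.036, -1.449]
contact_force: [0.4, -0.3, 0.7]
opening: -0.0
{'fx': 413.95597078945866, 'fy': 413.95597078945866, 'cx': 315.3977088159413, 'cy': 232.51393032213738, 'xyz': array([0.55493043, 0.16841921, 0.49794026]), 'attitude': array([ 2.81510231, -0.46783999, -0.06810103])} [0.53003696 0.09830715 0.35602503]
```

View pics/w1.png

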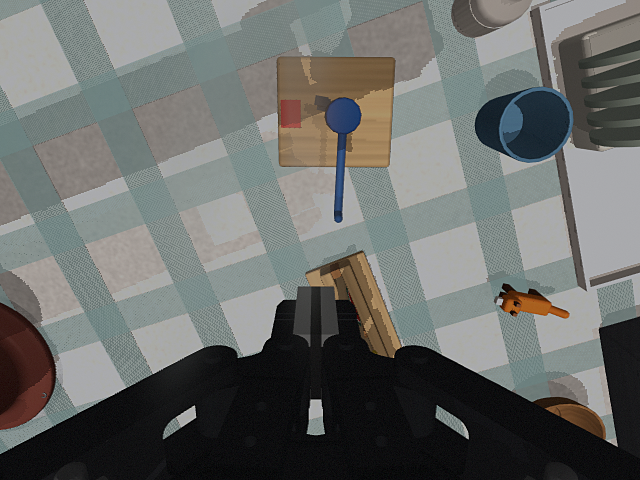

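```bash
cat > hk.py <<'E'
from h import *
def hook(f):
    im,d,m=load(f); hsv=cv2.cvtColor(im,cv2.COLOR_RGB2HSV).astype(int)
    P=cloud(m,d)
    mk=(abs(hsv[...,0]-112)<14)&(hsv[...,1]>150)&(P[...,2]>.14)&(P[...,2]<.2)&(d>0)
    mk=mk.astype(np.uint8); n,l,st,c=cv2.connectedComponentsWithStats(mk); i=1+np.argmax(st[1:,4]); mk=(l==i)
    p=P[mk]
    v,u=np.nonzero(mk); 
    # rectified: cast every pixel on arm-mid plane
    q=np.array([onz(m,a,b,.160)[:2] for a,b in zip(u,v)])
    return im,d,m,mk,p,q
E
python3 - <<'E'
from hk import *
im,d,m,mk,p,q=hook('w1')
print(mk.sum(),'top z pct',np.percentile(p[:,2],[50,90,99]))
print('hub',onz(m,343,115,.166),'lip',onz(m,338,218,.1725),'lug',onz(m,321,102,.16))
dist=cv2.distanceTransform(mk.astype(np.uint8),cv2.DIST_L2,5); _,r,_,c=cv2.minMaxLoc(dist); print('hub px',c,r,onz(m,*c,.166), 'r mm',r/413*(.498-.166)*1e3)
h=p[p[:,2]>.1635]; 
hub=onz(m,*c,.166)[:2]
far=q[np.argsort(-np.hypot(*(q-hub).T))[:25]]; print('far',far.mean(0))
arm=q[(np.hypot(*(q-hub).T)>.025)&(np.hypot(*(q-hub).T)<.07)]; w=arm.mean(0)-hub; print('arm dir deg',np.degrees(np.arctan2(w[1],w[0])))
B=[onz(m,*x,.014)[:2] for x in[(277,57),(395,58),(389,167),(279,166)]]; print(np.array(B),np.mean(B,0))
e=B[0]-B[1]+B[3]-B[2]; print('stand -x deg',np.degrees(np.arctan2(e[1],e[0])), np.linalg.norm(e)/2)
E
```

```text
925 top z pct [0.16500311 0.16640275 0.16731412]
hub [0.57363563 0.15698278 0.166     ] lip [0.54485596 0.08186635 0.1725    ] lug [0.56073655 0.17159222 0.16      ]
hub px (350, 108) 7.796899795532227 [0.58030109 0.16016997 0.166     ] r mm 6.267725743623969
far [0.54625818 0.08645168]
arm dir deg -116.24883195404553
[[0.53302045 0.23240939]
 [0.65366447 0.19012104]
 [0.61512394 0.07888966]
 [0.4942474  0.12143342]] [0.57401407 0.15571337]
stand -x deg 160.6465951260852 0.12799283927549518
```

```bash
python3 -m crank '[[[0.02,-0.004,-0.03,0],[0.04,-0.008,-0.06,0],[0.05,-0.009,-0.1,0],[0.05,-0.009,-0.135,0],[0.05,-0.009,-0.165,0]]]' 0
python3 -m crank '[[[0,0,-0.02,0],[0,0,-0.037,0],[0,0,-0.039,0]]]' 0
python3 - <<'E'
from h import *
im,d,m=snap('wrist','w2');print(get_obs()['tool_pos'],get_obs()['contact_force'],R.from_rotvec(get_obs()['tool_rot']).as_matrix().round(3))
E
```

```text
t: 2.45
tool_pos: [0.5794, 0.0874, 0.1887]
tool_rot: [1.449, 1.033, -1.453]
contact_force: [0.9, 0.7, -0.3]
opening: -0.0001
t: 2.7
tool_pos: [0.5773, 0.0876, 0.1481]
tool_rot: [1.446, 1.037, -1.457]
contact_force: [-0.2, 0.1, -1.3]
opening: -0.0
[0.57833134 0.08784057 0.1499616 ] [-0.79326165 -0.41935179 -0.1500004 ] [[-0.005  0.945 -0.327]
 [-0.    -0.327 -0.945]
 [-1.    -0.005  0.002]]
```

View pics/w2.png

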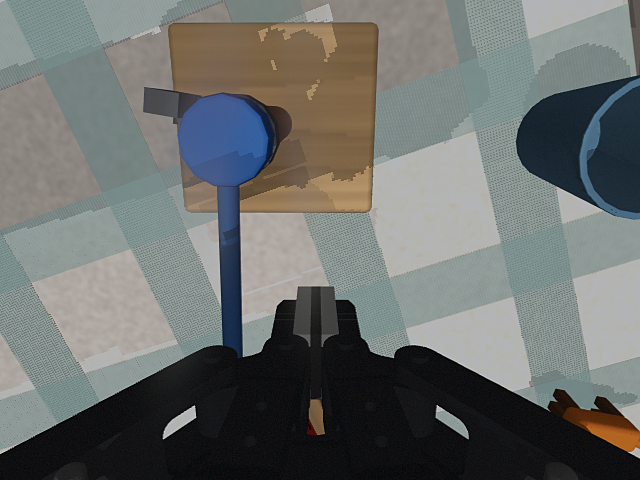

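```bash
python3 - <<'E'
from h import *
im,d,m=load('w2')
hub=np.array([.5738,.1565])
for x in[(145,88),(143,112),(178,92),(178,120)]:
  for p in (onz(m,*x,.158),dep(m,d,*x)):
    w=p[:2]-hub; print(x,p.round(4),np.hypot(*w).round(4),np.degrees(np.arctan2(w[1],w[0])).round(1))
print(onz(m,228,138,.166),onz(m,228,350,.1635),onz(m,229,190,.1635))
E
```

```text
(145, 88) [0.5558 0.1792 0.158 ] 0.029 128.4
(145, 88) [0.5582 0.1781 0.1647] 0.0266 125.9
(143, 112) [0.5521 0.1731 0.158 ] 0.0273 142.5
(143, 112) [ 0.4907  0.1928 -0.0008] 0.0906 156.4
(178, 92) [0.5647 0.1749 0.158 ] 0.0205 116.2
(178, 92) [0.5632 0.1756 0.1525] 0.0219 119.1
(178, 120) [0.5613 0.1674 0.158 ] 0.0166 138.9
(178, 120) [0.5575 0.1684 0.1459] 0.0202 143.9
[0.57561031 0.15728379 0.166     ] [0.54712659 0.09026626 0.1635    ] [0.56927282 0.14261355 0.1635    ]
```

```bash
cat > way.py <<'E'
import numpy as np
hub=np.array([.5745,.1568]); y=np.array([.945,-.327]); z=np.array([-.327,-.945])
def c(phi,s=.055):
    p=np.radians(phi); u=np.array([np.cos(p),np.sin(p)]); n=np.array([-u[1],u[0]])
    return hub+s*u+n*(.0035+.0145*abs(n@y)+.011*abs(n@z))
E
python3 - <<'E'
from way import *
for p in range(250,146,-6): print(p,c(p).round(4),(c(p)-[.580,.089]).round(3))
E
python3 -c "
from station import *;print(get_obs()['tool_pos'])"
```

```text
250 [0.5728 0.0989] [-0.007  0.01 ]
244 [0.5677 0.0989] [-0.012  0.01 ]
238 [0.5624 0.0995] [-0.018  0.011]
232 [0.557  0.1007] [-0.023  0.012]
226 [0.5516 0.1025] [-0.028  0.013]
220 [0.5462 0.1049] [-0.034  0.016]
214 [0.541  0.1081] [-0.039  0.019]
208 [0.5361 0.1119] [-0.044  0.023]
202 [0.5315 0.1164] [-0.049  0.027]
196 [0.5274 0.1216] [-0.053  0.033]
190 [0.5238 0.1274] [-0.056  0.038]
184 [0.521  0.1337] [-0.059  0.045]
178 [0.5189 0.1405] [-0.061  0.051]
172 [0.5177 0.1475] [-0.062  0.059]
166 [0.5173 0.1548] [-0.063  0.066]
160 [0.5178 0.1618] [-0.062  0.073]
154 [0.518  0.1664] [-0.062  0.077]
148 [0.5186 0.1711] [-0.061  0.082]
[0.57833134 0.08784057 0.1499616 ]
```

```bash
python3 -m crank '[[[-0.003,0.006,0,0],[-0.006,0.009,0,0],[-0.009,0.009,0,0],[-0.012,0.009,0,0],[-0.015,0.0095,0,0]]]' 0
python3 -m crank '[[[-0.003,0.0005,0,0],[-0.006,0.001,0,0],[-0.009,0.0015,0,0],[-0.012,0.002,0,0],[-0.015,0.004,0,0]]]' 0
python3 -m crank '[[[-0.003,0.0015,0,0],[-0.006,0.003,0,0],[-0.009,0.005,0,0],[-0.012,0.007,0,0],[-0.015,0.0095,0,0]]]' 0
```

```text
t: 3.17
tool_pos: [0.5657, 0.0989, 0.1538]
tool_rot: [1.451, 1.032, -1.446]
contact_force: [4.5, 0.3, -0.7]
opening: 0.0001
t: 3.58
tool_pos: [0.551, 0.1026, 0.1536]
tool_rot: [1.451, 1.031, -1.447]
contact_force: [5.0, -0.9, 1.7]
opening: 0.0001
t: 4.0
tool_pos: [0.5349, 0.1122, 0.1525]
tool_rot: [1.449, 1.033, -1.45]
contact_force: [4.4, -1.7, 3.2]
opening: -0.0001
```

```bash
python3 -m crank '[[[-0.003,0.003,0,0],[-0.005,0.006,0,0],[-0.007,0.009,0,0],[-0.009,0.012,0,0],[-0.011,0.015,0,0]]]' 0
python3 -m crank '[[[-0.001,0.003,0,0],[-0.002,0.006,0,0],[-0.004,0.009,0,0],[-0.005,0.012,0,0],[-0.006,0.015,0,0]]]' 0
python3 - <<'E'
from h import *
im,d,m=snap('wrist','w3');snap('scene','s3');print(get_obs()['tool_pos'],get_obs()['contact_force'])
E
```

```text
t: 4.42
tool_pos: [0.5237, 0.1273, 0.152]
tool_rot: [1.448, 1.034, -1.45]
contact_force: [3.3, -3.5, 1.0]
opening: -0.0002
t: 4.83
tool_pos: [0.5175, 0.1423, 0.1518]
tool_rot: [1.448, 1.034, -1.451]
contact_force: [3.4, -3.2, -0.9]
opening: -0.0002
[0.51741663 0.14271066 0.15186719] [ 0.94595455 -2.75559221 -1.25306581]
```

View pics/w3.png

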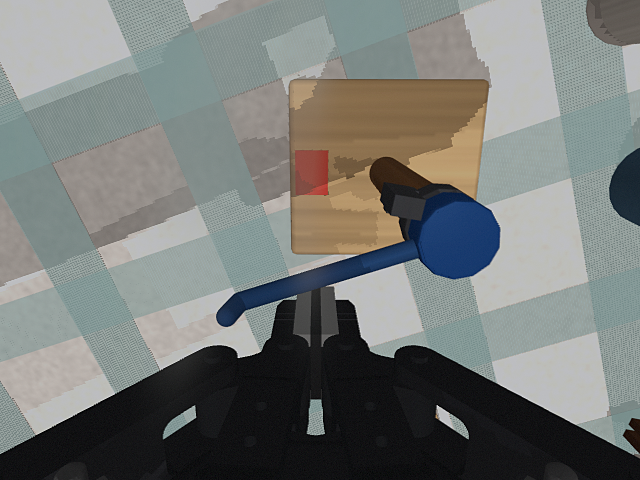

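```bash
python3 -m crank '[[[0,0.002,0,0],[0,0.004,0,0],[0,0.006,0,0],[0,0.008,0,0],[0,0.010,0,0]]]' 0
python3 -m crank '[[[0,0.001,0,0],[0,0.002,0,0],[0,0.003,0,0],[0,0.004,0,0],[0,0.005,0,0]]]' 0
python3 - <<'E'
from h import *
im,d,m=snap('wrist','w4');print(get_obs()['tool_pos'],get_obs()['contact_force'])
E
```

```text
t: 5.35
tool_pos: [0.5179, 0.1523, 0.1521]
tool_rot: [1.448, 1.034, -1.45]
contact_force: [0.8, -3.9, -2.0]
opening: -0.0002
t: 5.77
tool_pos: [0.5182, 0.1573, 0.1525]
tool_rot: [1.449, 1.034, -1.449]
contact_force: [1.2, -3.7, -2.3]
opening: 0.0004
[0.51821261 0.15747774 0.15254518] [ 0.83683678 -2.96673456 -2.47817157]
```

View pics/w4.png

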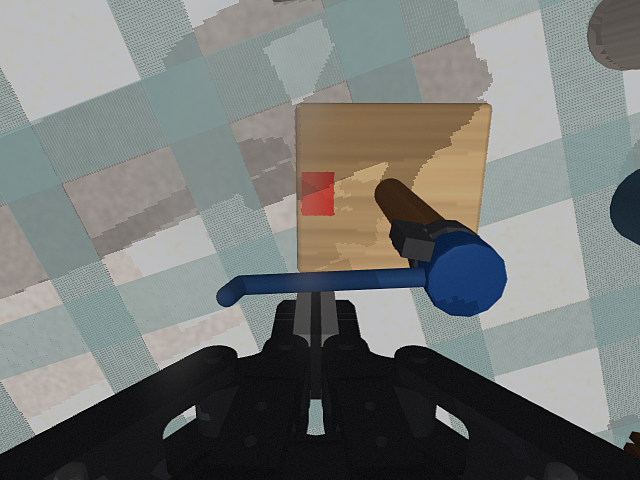

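```bash
for i in 1; do python3 -m crank '[[[0,0.0007,0,0],[0,0.0014,0,0],[0,0.0021,0,0],[0,0.0028,0,0],[0,0.0035,0,0]]]' 0; done
python3 -m crank '[[[0,0.0005,0,0],[0,0.001,0,0],[0,0.0015,0,0],[0,0.002,0,0]]]' 0
python3 - <<'E'
from h import *
im,d,m=snap('wrist','w5');print(get_obs()['tool_pos'],get_obs()['contact_force'])
cv2.imwrite('pics/w5c.png',cv2.resize(im[150:350,200:520,::-1],None,fx=2.5,fy=2.5))
E
```

```text
t: 6.23
tool_pos: [0.5185, 0.1607, 0.1527]
tool_rot: [1.449, 1.033, -1.449]
contact_force: [0.7, -4.5, -0.8]
opening: -0.0001
t: 6.57
tool_pos: [0.5185, 0.1628, 0.1528]
tool_rot: [1.449, 1.033, -1.449]
contact_force: [0.9, -5.0, -1.5]
opening: -0.0001
[0.51846483 0.16283916 0.15278941] [ 0.39680017 -5.89695829 -0.21671755]
```

View pics/w5c.png

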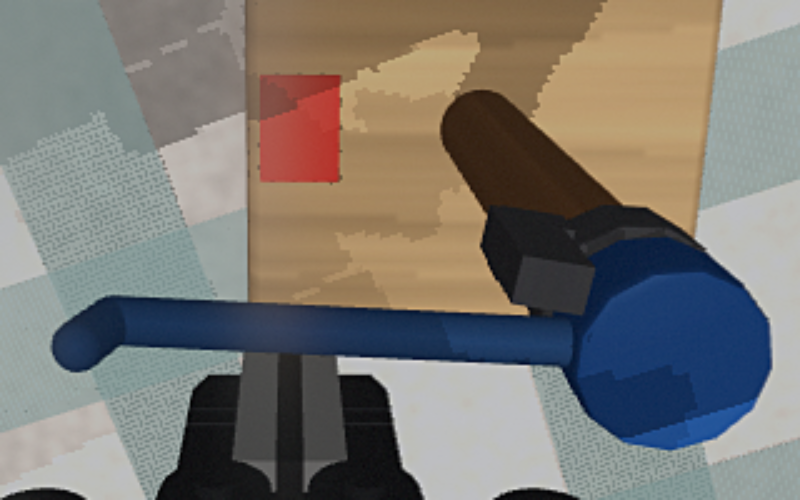

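```bash
python3 -m crank '[[[0,0.0003,0,0],[0,0.0006,0,0],[0,0.0006,0,0]]]' 0 | grep -E 'pos|contact'
python3 -m crank '[[[0,0.0003,0,0],[0,0.0006,0,0],[0,0.0006,0,0]]]' 0 | grep -E 'pos|contact'
```

```text
tool_pos: [0.5185, 0.1634, 0.1528]
contact_force: [1.1, -3.6, -0.8]
tool_pos: [0.5184, 0.164, 0.1528]
contact_force: [0.8, -5.2, 0.6]
```

```bash
python3 -m crank '[[[0,0.0003,0,0],[0,0.0006,0,0],[0,0.0006,0,0]]]' 0 | grep -E 'pos|contact'
python3 -m crank '[[[0,0.0003,0,0],[0,0.0006,0,0],[0,0.0006,0,0]]]' 0 | grep -E 'pos|contact'
```

```text
tool_pos: [0.5184, 0.1646, 0.1528]
contact_force: [1.0, -4.8, 1.6]
tool_pos: [0.5183, 0.1652, 0.1527]
contact_force: [1.0, -5.0, 0.8]
```

```bash
python3 -m crank '[[[0,0.0003,0,0],[0,0.0006,0,0],[0,0.0006,0,0]]]' 0 | grep -E 'pos|contact'
python3 -m crank '[[[0,0.0003,0,0],[0,0.0006,0,0],[0,0.0006,0,0]]]' 0 | grep -E 'pos|contact'
python3 -c "
from h import *
im,d,m=snap('wrist','w6')
cv2.imwrite('pics/w6c.png',cv2.resize(im[150:350,200:520,::-1],None,fx=2.5,fy=2.5))"
```

```text
tool_pos: [0.5183, 0.1659, 0.1526]
contact_force: [0.9, -4.3, 1.3]
tool_pos: [0.5182, 0.1665, 0.1526]
contact_force: [0.5, -5.3, 1.0]
```

View pics/w6c.png

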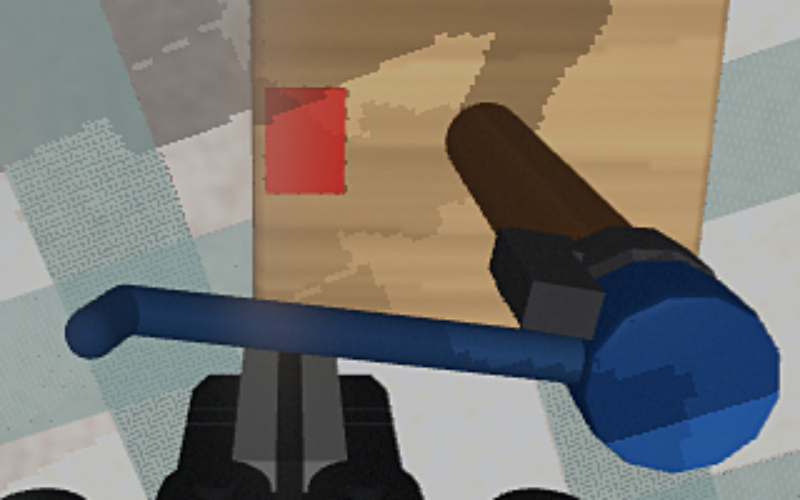

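```bash
python3 -m crank '[[[0,0.0003,0,0],[0,0.0006,0,0],[0,0.0006,0,0]]]' 0 | grep -E 'pos|contact'
python3 -m crank '[[[0,0.0003,0,0],[0,0.0006,0,0],[0,0.0006,0,0]]]' 0 | grep -E 'pos|contact'
```

```text
tool_pos: [0.5182, 0.167, 0.1525]
contact_force: [0.4, -5.0, 2.4]
tool_pos: [0.5183, 0.1676, 0.1525]
contact_force: [0.5, -5.5, 0.6]
```

```bash
python3 -m crank '[[[0,0.0003,0,0],[0,0.0003,0,0]]]' 0 | grep -E 'pos|contact'
python3 -m crank '[[[0,0.0003,0,0],[0,0.0003,0,0]]]' 0 | grep -E 'pos|contact'
```

```text
tool_pos: [0.5182, 0.1679, 0.1525]
contact_force: [0.7, -5.0, 2.1]
tool_pos: [0.5182, 0.1682, 0.1525]
contact_force: [0.3, -5.0, 1.5]
```

```bash
python3 -m crank '[[[0,0.0003,0,0],[0,0.0006,0,0],[0,0.0006,0,0]]]' 0 | grep -E 'pos|contact'
python3 -m crank '[[[0,0.0003,0,0],[0,0.0003,0,0]]]' 0 | grep -E 'pos|contact'
python3 -m crank '[[[0,0.0003,0,0],[0,0.0003,0,0]]]' 0 | grep -E 'pos|contact'
```

```text
tool_pos: [0.5182, 0.1688, 0.1525]
contact_force: [1.5, -5.2, 1.7]
tool_pos: [0.5182, 0.1691, 0.1524]
contact_force: [0.7, -3.2, 0.9]
tool_pos: [0.5182, 0.1694, 0.1525]
contact_force: [0.6, -4.2, 1.7]
```

```bash
python3 -m crank '[[[0,0.0003,0,0],[0,0.0006,0,0],[0,0.0006,0,0]]]' 0 | grep -E 'pos|contact'
python3 -m crank '[[[0,0.0003,0,0],[0,0.0006,0,0],[0,0.0006,0,0]]]' 0 | grep -E 'pos|contact'
python3 -c "
from h import *
im,d,m=snap('wrist','w7')
cv2.imwrite('pics/w7c.png',cv2.resize(im[150:350,200:520,::-1],None,fx=2.5,fy=2.5))"
```

```text
tool_pos: [0.5183, 0.1695, 0.1525]
contact_force: [0.8, -6.6, 1.3]
tool_pos: [0.5183, 0.1696, 0.1525]
contact_force: [0.8, -6.8, 1.6]
```

View pics/w7c.png

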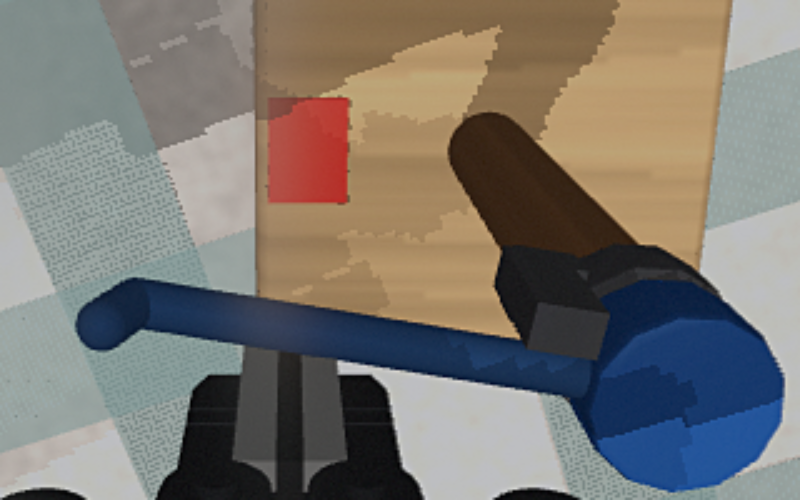

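```bash
python3 -m crank '[[[0,0.0003,0,0],[0,0.0006,0,0],[0,0.0006,0,0]]]' 0 | grep -E 'pos|contact'
python3 -m crank '[[[0,0.0003,0,0],[0,0.0006,0,0],[0,0.0006,0,0]]]' 0 | grep -E 'pos|contact'
```

```text
tool_pos: [0.5183, 0.1698, 0.1525]
contact_force: [0.2, -9.8, 2.2]
tool_pos: [0.5183, 0.1699, 0.1525]
contact_force: [0.4, -11.1, 2.4]
```

```bash
python3 -m crank '[[[0,0,0,0],[0,0,0,0],[0,0,0,0],[0,0,0,0],[0,0,0,0]]]' 0 | grep -E 'pos|contact|t:'
python3 -m crank '[[[-0.002,-0.004,0,0],[-0.006,-0.012,0,0],[-0.012,-0.024,0,0],[-0.018,-0.04,0.01,0],[-0.022,-0.05,0.04,0]]]' 0 | grep -E 'pos|contact'
python3 -m crank '[[[0,-0.005,0.04,0],[0,-0.02,0.08,0],[0.01,-0.02,0.12,0],[0.02,-0.02,0.16,0],[0.02,-0.02,0.16,0]]]' 0 | grep -E 'pos|contact'
python3 -c "
from h import *
im,d,m=snap('wrist','w8');print(get_obs()['t'])"
```

```text
t: 11.05
tool_pos: [0.5184, 0.1698, 0.1525]
tool_rot: [1.446, 1.03, -1.451]
contact_force: [0.6, -11.3, 2.7]
tool_pos: [0.4918, 0.1206, 0.1871]
contact_force: [0.9, -0.0, -1.0]
tool_pos: [0.5193, 0.1015, 0.3629]
contact_force: [0.4, 0.4, 1.7]
11.9333
```

View pics/w8.png

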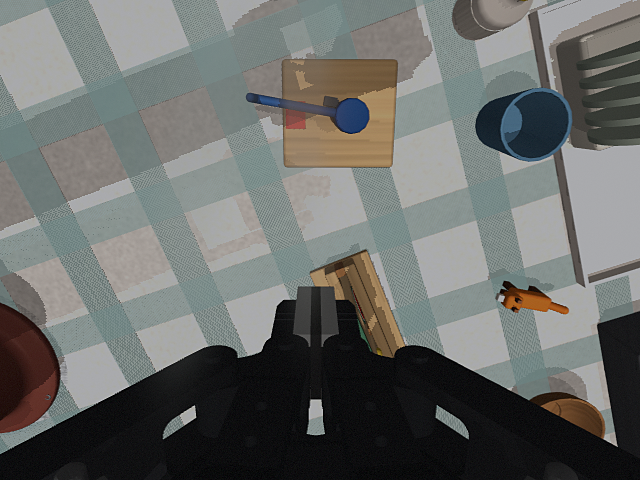

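```bash
python3 - <<'E'
from h import *
im,d,m=load('w8'); cv2.imwrite('pics/w8c.png',cv2.resize(im[80:145,235:385,::-1],None,fx=5,fy=5,interpolation=0))
b=im[...,2].astype(int)-im[...,0]
mk=((b>35)&(im[...,2]>1.25*im[...,1]))[80:145,235:385].astype(np.uint8)
n,l,st,c=cv2.connectedComponentsWithStats(mk); i=1+np.argmax(st[1:,4]);print(st[i]+[235,80,0,0,0])
mk=(l==i)
pts=[]
for u in range(262,330,4):
    v=np.nonzero(mk[:,u-235])[0]; 
    if len(v): pts.append(onz(m,u,80+v.mean(),.160)[:2]); print(u,80+v.min(),80+v.max(),pts[-1].round(4))
pts=np.array(pts); vx,vy,x0,y0=cv2.fitLine(pts.astype(np.float32),cv2.DIST_L2,0,.01,.01).ravel(); print('deg',np.degrees(np.arctan2(vy,vx)),x0,y0)
# hub: cols>332
v,u=np.nonzero(mk); s=u+235>=334; (cx,cy),r=cv2.minEnclosingCircle(np.c_[u[s]+235,v[s]+80].astype(np.float32)); print('hub px',cx,cy,r,onz(m,cx,cy,.166))
E
```

```text
[336  98  33  36 914]Traceback (most recent call last):
  File "<stdin>", line 11, in <module>
cv2.error: OpenCV(4.12.0) /io/opencv/modules/imgproc/src/linefit.cpp:618: error: (-215:Assertion failed) npoints2 >= 0 || npoints3 >= 0 in function 'fitLine'
```

View pics/w8c.png

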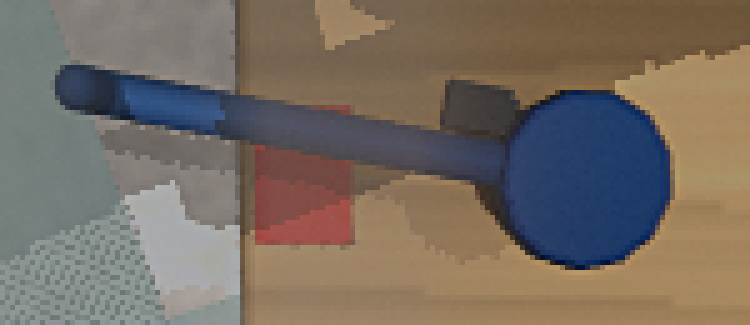

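```bash
python3 - <<'E'
from h import *
im,d,m=load('w8')
P=lambda x,y,z: onz(m,235+x/5-.4,80+y/5-.4,z)[:2]
h=P(590,180,.166);l=P(80,87,.1725);a=P(150,103,.160);b=P(490,158,.160)
an=lambda w:np.degrees(np.arctan2(w[1],w[0]))
print(h,l,an(l-h),np.hypot(*(l-h)),a,b,an(a-b))
B=[P(250,-105,.014),P(810,-105,.014)]
# side/scene check
for f in['side','scene']:
    im,d,m=snap(f,f+'8')
im,d,m=load('side8');cv2.imwrite('pics/s8.png',cv2.resize(im[200:340,230:390,::-1],None,fx=5,fy=4.2))
E
```

```text
[0.57392619 0.15648155] [0.50369337 0.19521399] 151.12386200963897 0.08020505601547195 [0.51187014 0.19028756] [0.56033407 0.16471343] 152.1796476872419
```

View pics/s8.png

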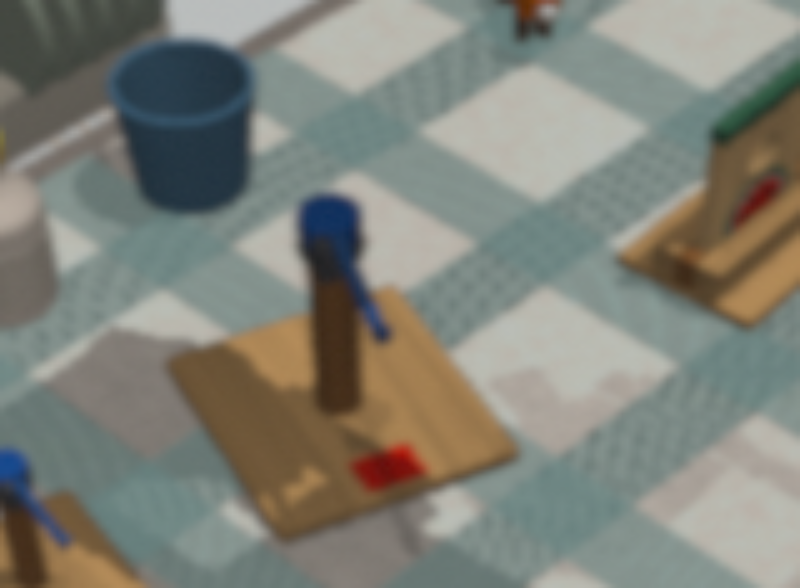

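```bash
python3 -m crank '[[[0,-0.03,0,6],[0,-0.07,0,12],[0,-0.11,-0.01,18],[0,-0.15,-0.02,22],[0,-0.19,-0.03,22]]]' 0.5 40| grep -E 'pos|contact|open'
python3 -m crank '[[[0,-0.03,-0.01,0],[0,-0.04,-0.03,0],[0,-0.04,-0.03,0],[0,-0.04,-0.03,0]]]'| grep -E 'pos|contact|open'
python3 -c "
from h import *
im,d,m=snap('wrist','w9');print(get_obs()['t'],get_obs()['tool_pos'],R.from_rotvec(get_obs()['tool_rot']).as_matrix())"
```

```text
tool_pos: [0.5146, -0.0893, 0.3195]
contact_force: [1.0, 0.6, -1.2]
opening: 0.0431
tool_pos: [0.5144, -0.1277, 0.289]
contact_force: [-0.4, 0.7, 0.9]
opening: 0.0423
12.8333 [ 0.51532407 -0.12726425  0.29091073] [[-0.00296155  0.9986067   0.05268676]
 [ 0.00198133  0.05269275 -0.99860881]
 [-0.99999365 -0.00285304 -0.00213462]]
```

View pics/w9.png

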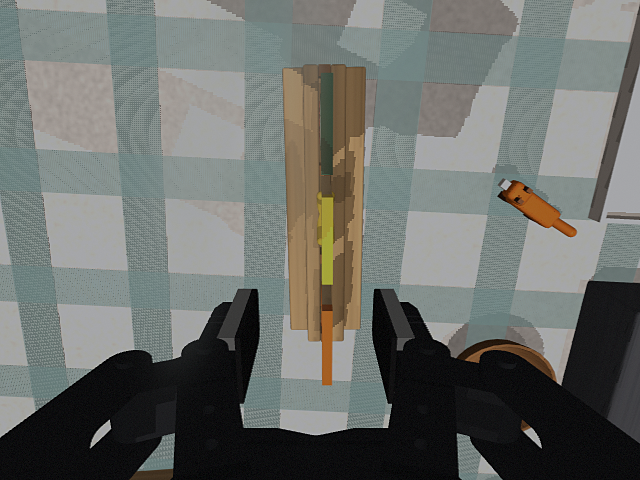

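```bash
python3 - <<'E'
from h import *
im,d,m=load('w9'); cv2.imwrite('pics/w9c.png',cv2.resize(im[60:200,280:375,::-1],None,fx=4,fy=4,interpolation=0))
P=cloud(m,d)
hsv=cv2.cvtColor(im,cv2.COLOR_RGB2HSV).astype(int)
mk=(abs(hsv[...,0]-80)<20)&(hsv[...,1]>60); mk[:, :300]=0; mk[:,345:]=0; mk[:60]=0; mk[200:]=0
n,l,st,c=cv2.connectedComponentsWithStats(mk.astype(np.uint8)); i=1+np.argmax(st[1:,4]); print(st[i])
v,u=np.nonzero(l==i); q=np.array([onz(m,a,b,.126)[:2] for a,b in zip(u,v)]); rc=cv2.minAreaRect((q*1000).astype(np.float32)); print(rc)
print(np.percentile(P[l==i][:,2],[5,50,95]))
vx,vy,x0,y0=cv2.fitLine(q.astype(np.float32),cv2.DIST_L2,0,.001,.001).ravel(); print(np.degrees(np.arctan2(vy,vx)),x0,y0)
E
```

```text
[330 134   2  13  15]
((523.1683959960938, -75.1737289428711), (0.724502444267273, 8.472037315368652), 3.5532655715942383)
[0.12492521 0.12601306 0.12684341]
-88.84631 0.523465 -0.07566368
```

View pics/w9c.png

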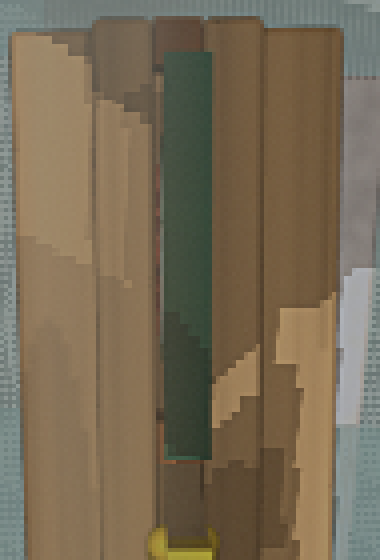

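```bash
python3 - <<'E'
from h import *
im,d,m=load('w9')
P=lambda x,y,z=.126: onz(m,280+x/4-.4,60+y/4-.4,z)[:2]
a=P(188,52);b=P(188.5,460);print(a,b,(a+b)/2,np.hypot(*(a-b)),'w',np.hypot(*(P(164,250)-P(212,250))),'ydir',np.degrees(np.arctan2(*(a-b)[::-1])))
print('rack walls',P(93,300,.035),P(263,300,.035))
print(get_obs()['tool_pos'])
E
```

```text
[ 0.51767241 -0.02984453] [ 0.52192478 -0.10025625] [ 0.5197986  -0.06505039] 0.07054000954052478 w 0.0085579833019549 ydir 93.4560564520949
rack walls [ 0.5002295  -0.07751857] [ 0.53984422 -0.07547253]
[ 0.51532407 -0.12726425  0.29091073]
```

```bash
python3 -m crank '[[[0.002,0.03,0,0.5],[0.0045,0.06,-0.02,0.5],[0.0045,0.062,-0.06,0.5],[0.0045,0.062,-0.09,0.5],[0.0045,0.062,-0.11,0.5]]]'| grep -E 'pos|contact|open'
python3 -m crank '[[[0,0,0,0],[0,0,0,0]]]'| grep -E 'pos|contact|open'
python3 -c "
from h import *
im,d,m=snap('wrist','w10')
for i in range(3): print(get_obs()['t'],get_obs()['tool_pos'],R.from_rotvec(get_obs()['tool_rot']).as_matrix()[:,1])"
```

```text
tool_pos: [0.5197, -0.0635, 0.1802]
contact_force: [-1.2, -0.4, -1.1]
opening: 0.0431
tool_pos: [0.5204, -0.0648, 0.1825]
contact_force: [-0.8, -0.4, 0.8]
opening: 0.0424
13.4667 [ 0.52158008 -0.06545782  0.18435991] [0.99803332 0.062648   0.00217141]
13.4667 [ 0.52158008 -0.06545782  0.18435991] [0.99803332 0.062648   0.00217141]
13.4667 [ 0.52158008 -0.06545782  0.18435991] [0.99803332 0.062648   0.00217141]
```

View pics/w10.png

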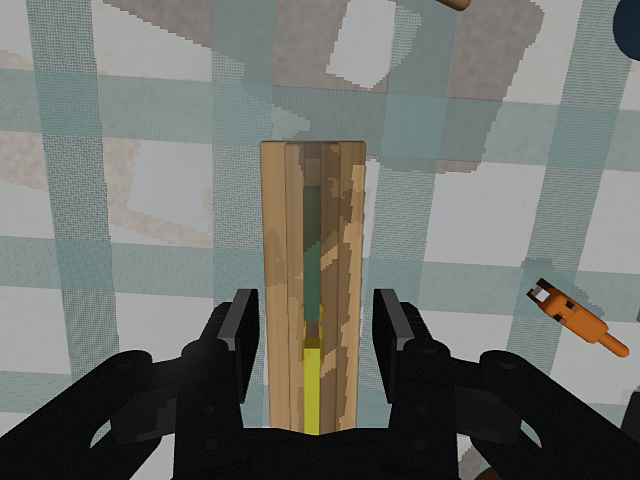

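```bash
python3 -m crank '[[[-0.001,0,-0.025,0],[-0.0015,0,-0.05,0],[-0.0015,0,-0.07,0],[-0.0015,0,-0.08,0],[-0.0015,0,-0.08,0]]]'| grep -E 'pos|contact|open'
python3 -m crank '[[[0,0,0,0],[0,0,0,0]]]'| grep -E 'pos|contact|open'
```

```text
tool_pos: [0.519, -0.066, 0.1021]
contact_force: [-0.7, -0.7, -0.2]
opening: 0.0427
tool_pos: [0.521, -0.0666, 0.1052]
contact_force: [1.0, 0.6, 1.6]
opening: 0.0427
```

```bash
for i in 1 2 3; do python3 -m crank '[[[0,0,0,0]]]'| grep -E 'pos'; done
```

```text
tool_pos: [0.5208, -0.0666, 0.1049]
tool_pos: [0.5204, -0.0665, 0.1043]
tool_pos: [0.5199, -0.0664, 0.1036]
```

```bash
python3 -m crank '[[[0,0.0005,-0.003,0],[0,0.001,-0.006,0],[0,0.001,-0.006,0],[0,0.001,-0.006,0]]]'| grep -E 'pos'; python3 -m crank '[[[0,0,0,0],[0,0,0,0],[0,0,0,0],[0,0,0,0],[0,0,0,0]]]' 0 40| grep -E 'pos|conta|open';python3 -m crank '[[[0,0,0,0],[0,0,0,0],[0,0,0,0]]]' 0 40| grep -E 'pos|conta|open'
```

```text
tool_pos: [0.5189, -0.0651, 0.0959]
tool_pos: [0.5193, -0.0653, 0.0967]
contact_force: [0.6, 0.4, 0.6]
opening: 0.0077
tool_pos: [0.5193, -0.0653, 0.0966]
contact_force: [0.1, -0.5, 0.9]
opening: 0.0074
```

```bash
python3 -m crank '[[[0,0,0.006,0],[0,0,0.016,0],[0,0,0.03,0],[0,0,0.05,0],[0,0,0.075,0]]]'| grep -E 'pos|conta|open'; python3 -m crank '[[[0,0,0.03,0],[0,0,0.06,0],[0,0.01,0.09,0],[-0.01,0.03,0.115,0],[-0.02,0.055,0.115,-3]]]'| grep -E 'pos|conta|open'
python3 -m crank '[[[-0.01,0.03,0,-5],[-0.015,0.06,0,-10],[-0.02,0.09,0,-15],[-0.025,0.12,0,-20],[-0.03,0.15,0,-24]]]'| grep -E 'pos|conta|open'
python3 -m crank '[[[-0.005,0.03,0,-4],[-0.01,0.055,0,-5],[-0.01,0.07,0,-5],[-0.01,0.07,0,-5],[-0.01,0.07,0,-5]]]'
python3 -c "
from h import *
im,d,m=snap('wrist','w11')
im,d,m=snap('side','s11')
im,d,m=snap('scene','c11')
cv2.imwrite('pics/c11c.png',cv2.resize(im[130:310,180:460,::-1],None,fx=2.8,fy=2.8))
print(get_obs()['t'],get_obs()['tool_pos'])"
```

```text
tool_pos: [0.5183, -0.0649, 0.1715]
contact_force: [-0.9, 0.6, -0.7]
opening: 0.007
tool_pos: [0.5017, -0.0109, 0.2948]
contact_force: [0.7, 0.3, 0.1]
opening: 0.0074
tool_pos: [0.4687, 0.1411, 0.2877]
contact_force: [0.3, 0.2, -1.1]
opening: 0.0072
t: 16.97
tool_pos: [0.4591, 0.2102, 0.2872]
tool_rot: [1.564, 0.932, -1.564]
contact_force: [-0.1, 0.3, -0.4]
opening: 0.0071
17.1167 [0.45943986 0.20894456 0.2868685 ]
```

View pics/c11c.png

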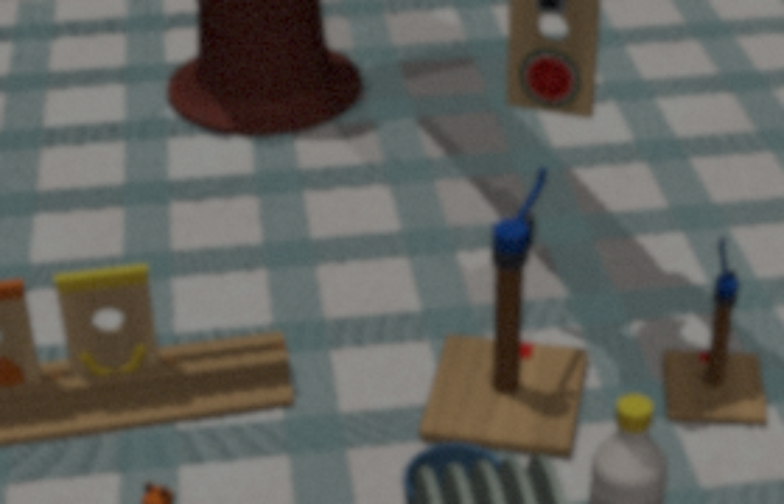

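View pics/s11.png

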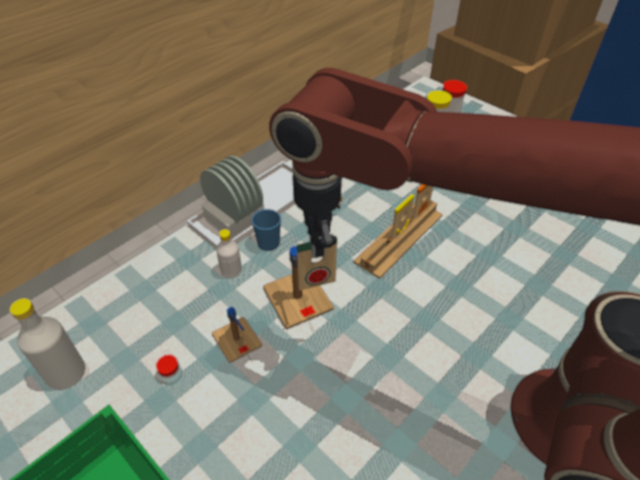

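View pics/w11.png

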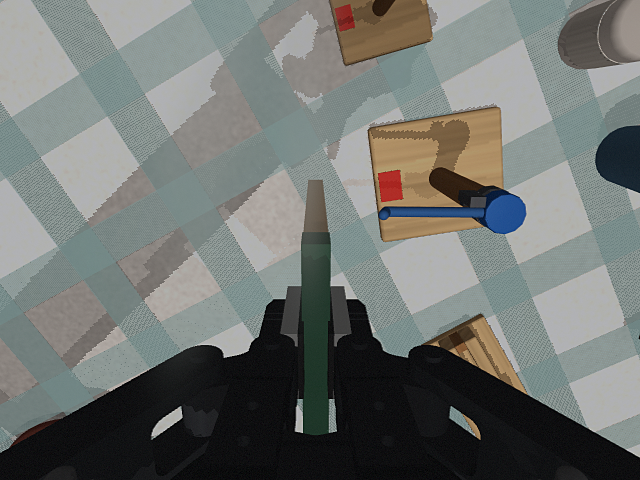

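```bash
python3 -m crank '[[[0.002,0.004,-0.03,0],[0.004,0.007,-0.06,0],[0.004,0.007,-0.085,0],[0.004,0.007,-0.1,0],[0.004,0.007,-0.105,0]]]'| grep -E 'pos|conta|open'; python3 -m crank '[[[0,0,0,0],[0,0,0,0],[0,0,0,0],[0,0,0,0],[0,0,0,0]]]'| grep -E 'pos|conta|open'
python3 - <<'E'
from h import *
o=get_obs();p=o['tool_pos'];y=R.from_rotvec(o['tool_rot']).as_matrix()[:,1]
u=np.array([np.cos(np.radians(151.5)),np.sin(np.radians(151.5))]);n=np.array([-u[1],u[0]])
w=p[:2]-[.574,.1565];print(p,'r',w@u,'lat',w@n,np.degrees(np.arctan2(y[1],y[0])),y[2])
for f in['side','scene','wrist']:
    im,d,m=snap(f,f+'12')
    if f=='scene': cv2.imwrite('pics/c12c.png',cv2.resize(im[130:310,280:460,::-1],None,fx=4,fy=3.3))
    if f=='side': cv2.imwrite('pics/s12c.png',cv2.resize(im[210:350,250:390,::-1],None,fx=4.2,fy=4.2))
E
```

```text
tool_pos: [0.4616, 0.2152, 0.1779]
contact_force: [-0.3, -0.3, -0.9]
opening: 0.0074
tool_pos: [0.4641, 0.2169, 0.1831]
contact_force: [-0.1, 0.5, -0.3]
opening: 0.007
[0.46405929 0.21692474 0.18307984] r 0.12544997043466588 lat -0.0006431228034020978 -28.505459884585953 0.0018237143085881868
```

View pics/c12c.png

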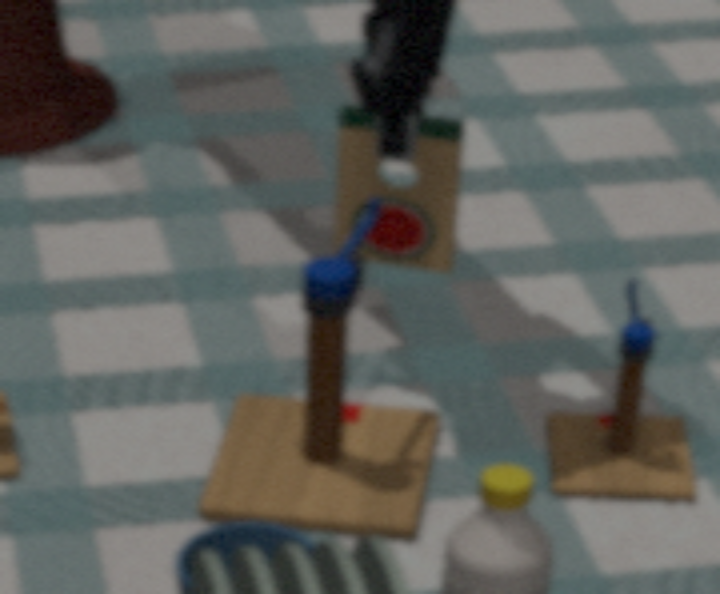

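View pics/s12c.png

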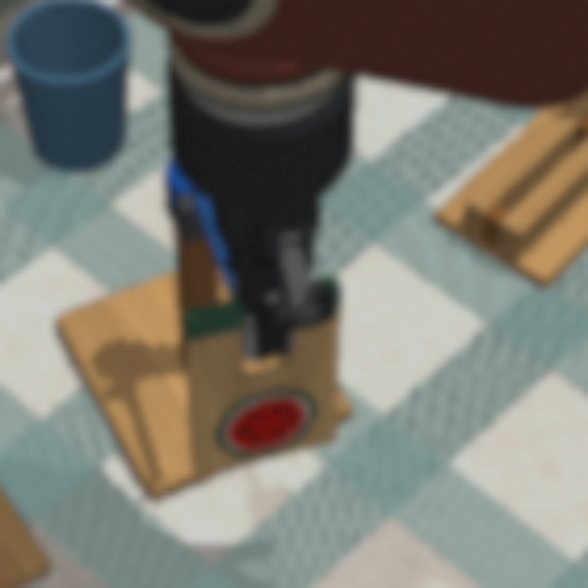

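View pics/wrist12.png

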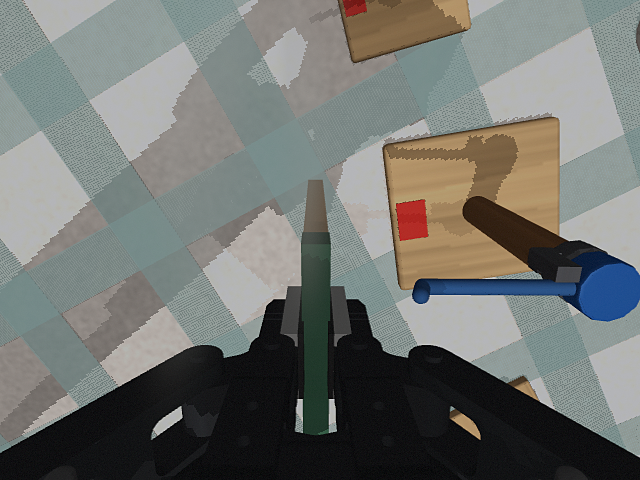

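```bash
python3 - <<'E'
from h import *
im,d,m=load('scene12')
cv2.imwrite('pics/c12d.png',cv2.resize(im[155:225,350:410,::-1],None,fx=10,fy=8.5,interpolation=2))
u=np.array([np.cos(np.radians(151.5)),np.sin(np.radians(151.5)),0]);hub=np.array([.574,.1565,.15])
def onr(px,py,r):
    o,dd=ray(m,px,py); return o+dd*((r-(o-hub)@u)/(dd@u))
e=onr(379.5,182.1,.125); n=np.array([-u[1],u[0],0]); print(e, (e-hub)@n)
l=onr(280+377/4,130+200/3.3,.081); print('lip',l,(l-hub)@n)
print(get_obs()['tool_pos'])
E
```

```text
[0.46445685 0.21671394 0.16734884] -0.0006475677651617551
lip [0.50337312 0.1961763  0.16984153] -0.0011679768664394144
[0.46354923 0.21691159 0.18221118]
```

View pics/c12d.png

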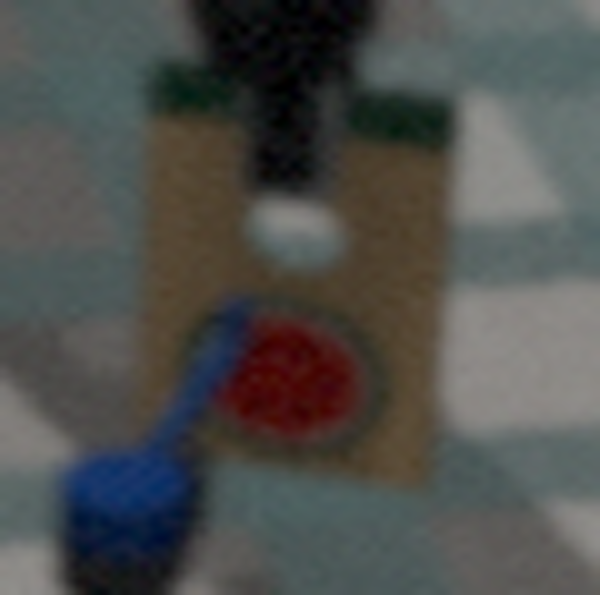

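```bash
python3 -m crank '[[[0,0,-0.0015,0],[0,0,-0.003,0],[0,0,-0.003,0],[0,0,-0.003,0],[0,0,-0.003,0]]]'| grep -E 'pos'; for i in 1 2 3; do python3 -m crank '[[[0,0,0,0],[0,0,0,0]]]'| grep -E 'pos'; done
```

```text
tool_pos: [0.4632, 0.2168, 0.1784]
tool_pos: [0.4633, 0.2168, 0.1786]
tool_pos: [0.4633, 0.2168, 0.1786]
tool_pos: [0.4633, 0.2168, 0.1786]
```

```bash
python3 -m crank '[[[0.0035,-0.0019,0,0],[0.007,-0.0038,0,0],[0.0114,-0.0062,0,0],[0.0158,-0.0086,0,0],[0.0202,-0.011,0,0]]]'| grep -E 'pos|conta'
python3 -m crank '[[[0.0026,-0.0014,0,0],[0.0044,-0.0024,0,0],[0.0044,-0.0024,0,0],[0.0044,-0.0024,0,0]]]'| grep -E 'pos|conta'
python3 - <<'E'
from h import *
for f in['scene','wrist']:
    im,d,m=snap(f,f+'13')
    if f=='scene': cv2.imwrite('pics/c13d.png',cv2.resize(im[155:225,340:410,::-1],None,fx=10,fy=8.5,interpolation=2))
E
```

```text
tool_pos: [0.484, 0.2054, 0.1785]
contact_force: [-0.1, 0.3, 0.5]
tool_pos: [0.4879, 0.2033, 0.1785]
contact_force: [-1.3, 0.4, -0.5]
```

View pics/c13d.png

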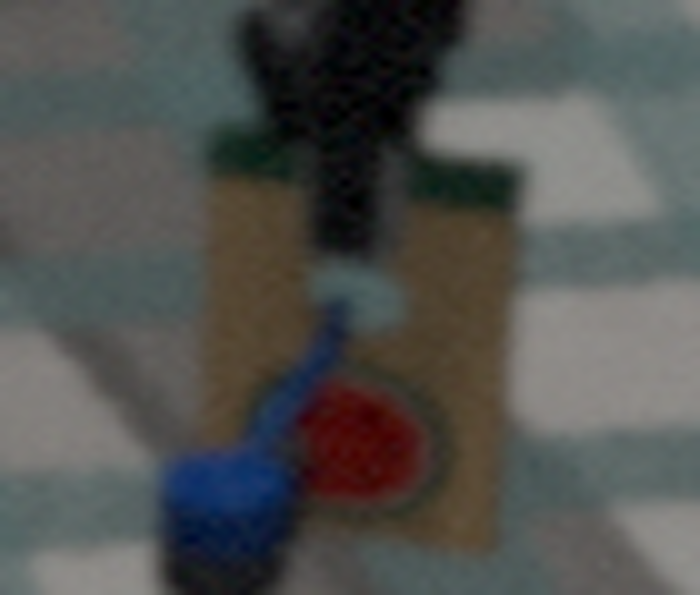

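View pics/wrist13.png

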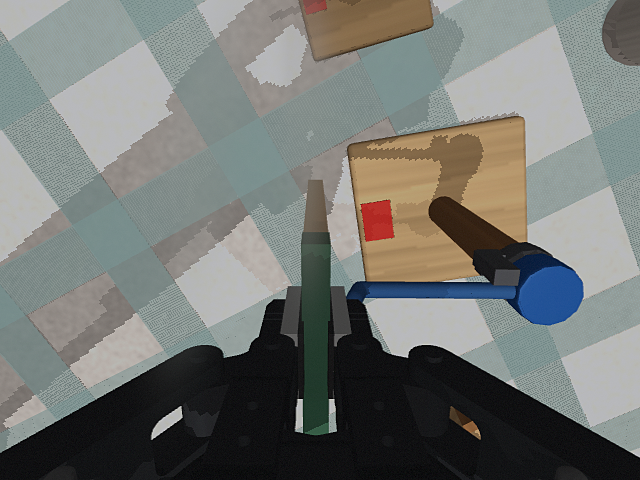

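```bash
python3 - <<'E'
from h import *
im,d,m=load('scene13')
u=np.array([np.cos(np.radians(151.5)),np.sin(np.radians(151.5)),0]);hub=np.array([.574,.1565,.15]);n=np.array([-u[1],u[0],0])
def onr(px,py,r):
    o,dd=ray(m,px,py); e=o+dd*((r-(o-hub)@u)/(dd@u)); return e.round(4),((e-hub)@n).round(4)
p=get_obs()['tool_pos']; print('r',(p-hub)@u,'lat',(p-hub)@n)
print('eye',onr(376.2-.5,189.9-.5,.098),'lip',onr(373.8-.5,190.9-.5,.081),'lip topedge',onr(373.8-.5,155+298/8.5-.5,.078))
im,d,m=load('wrist13'); 
for x in[(359,290),(549,295)]:
    e=onz(m,*x,.1725 if x[0]<400 else .166);print(e,(e-hub)@u,(e-hub)@n)
E
```

```text
r 0.09821215351008872 lat -7.832665033653818e-05
eye (array([0.4878, 0.2031, 0.1632]), np.float64(0.0002)) lip (array([0.5023, 0.1943, 0.1699]), np.float64(0.001)) lip topedge (array([0.5053, 0.1935, 0.1739]), np.float64(0.0003))
[0.50639108 0.20001569 0.1725    ] 0.08017976734477758 -0.005982144639343413
[0.57288934 0.15793846 0.166     ] 0.0016624448113524487 -0.0007341795835495589
```

```bash
python3 -m crank '[[[0.0018,-0.001,0,0],[0.0035,-0.0019,0,0],[0.0053,-0.0029,0,0],[0.007,-0.0038,0,0],[0.0088,-0.0048,0,0]]]'| grep -E 'pos|conta'
python3 -m crank '[[[0.0018,-0.001,0,0],[0.0035,-0.0019,0,0],[0.0053,-0.0029,0,0],[0.007,-0.0038,0,0],[0.0088,-0.0048,0,0]]]'| grep -E 'pos|conta'
python3 - <<'E'
from h import *
for f in['scene','wrist']:
    im,d,m=snap(f,f+'14')
    if f=='scene': cv2.imwrite('pics/c14d.png',cv2.resize(im[155:225,340:410,::-1],None,fx=10,fy=8.5,interpolation=2))
E
```

```text
tool_pos: [0.4969, 0.1985, 0.1786]
contact_force: [-0.2, 1.5, -0.7]
tool_pos: [0.5056, 0.1937, 0.1785]
contact_force: [-0.3, -0.9, 0.1]
```

View pics/c14d.png

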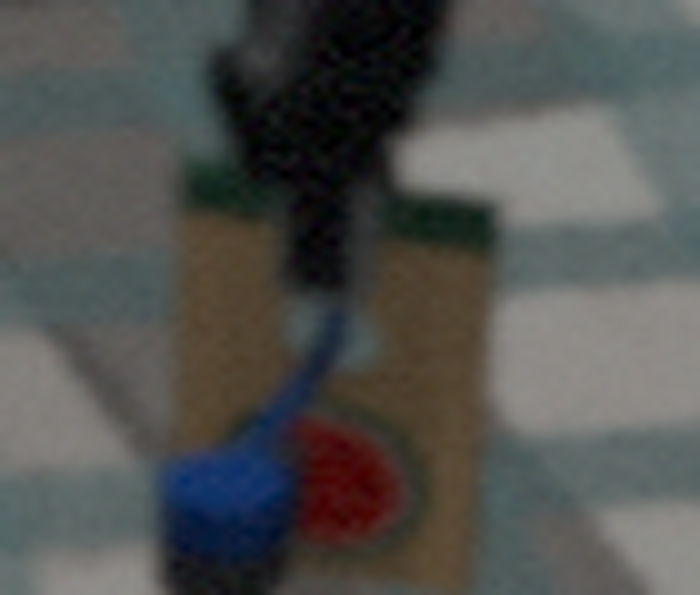

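View pics/wrist14.png

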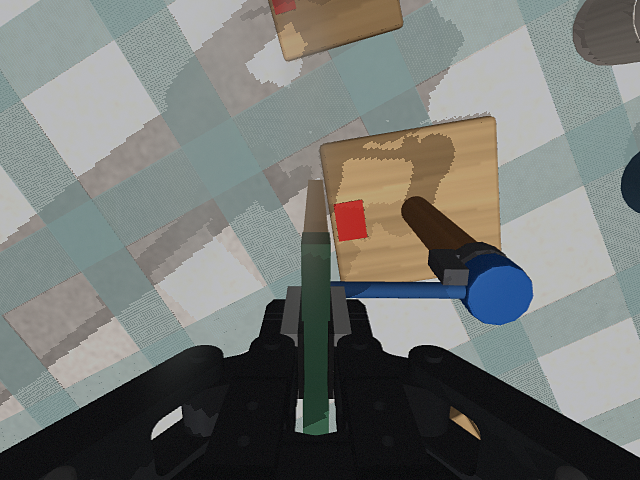

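```bash
python3 -m crank '[[[0.0018,-0.001,0,0],[0.0035,-0.0019,0,0],[0.0053,-0.0029,0,0],[0.007,-0.0038,0,0],[0.0088,-0.0048,0,0]]]'| grep -E 'pos|conta'
python3 -m crank '[[[0.0026,-0.0014,0,0],[0.0053,-0.0029,0,0],[0.0079,-0.0043,0,0],[0.0105,-0.0057,0,0],[0.0132,-0.0072,0,0]]]'| grep -E 'pos|conta'
python3 -m crank '[[[0.0018,-0.001,0,0],[0.0026,-0.0014,0,0],[0.0026,-0.0014,0,0]]]'| grep -E 'pos|conta'
python3 - <<'E'
from h import *
for f in['scene','wrist']:
    im,d,m=snap(f,f+'15')
    if f=='scene': cv2.imwrite('pics/c15d.png',cv2.resize(im[155:235,330:400,::-1],None,fx=10,fy=7.4,interpolation=2))
u=np.array([np.cos(np.radians(151.5)),np.sin(np.radians(151.5)),0]);hub=np.array([.574,.1565,.15]);n=np.array([-u[1],u[0],0])
p=get_obs()['tool_pos']; print(p,'r',(p-hub)@u,'lat',(p-hub)@n)
E
```

```text
tool_pos: [0.5144, 0.1889, 0.1786]
contact_force: [0.3, 0.9, -1.1]
tool_pos: [0.5278, 0.1816, 0.1785]
contact_force: [-0.0, -0.1, -0.7]
tool_pos: [0.5302, 0.1802, 0.1785]
contact_force: [-0.8, -0.2, -1.2]
[0.52999354 0.18039709 0.17846759] r 0.05007633807471674 lat -3.098310200660287e-06
```

View pics/c15d.png

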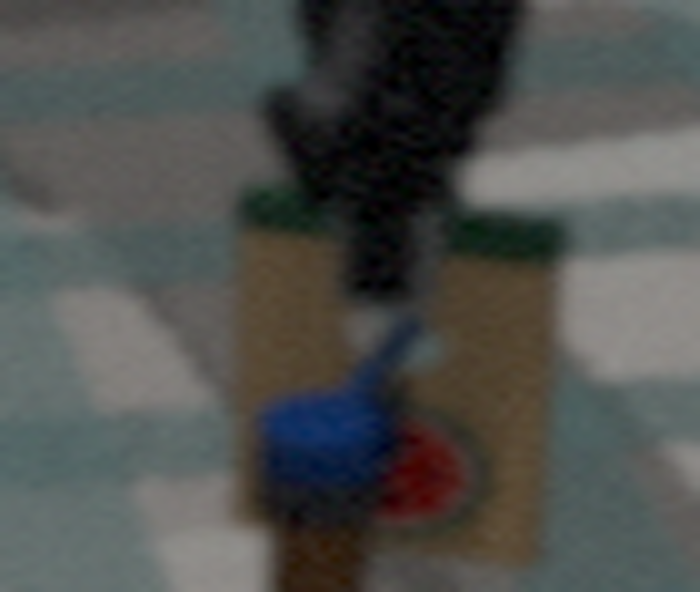

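View pics/wrist15.png

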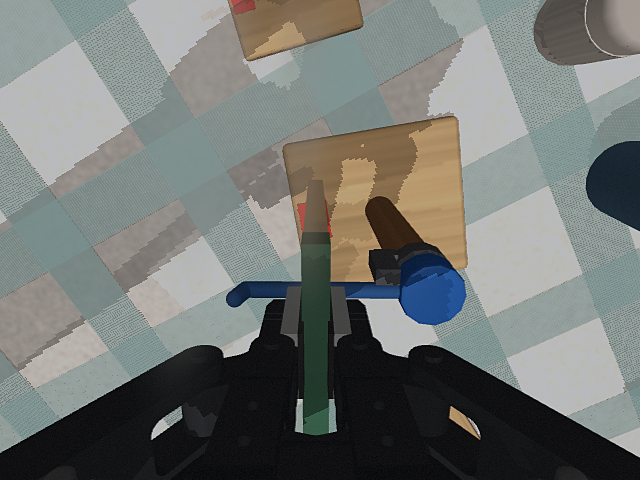

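```bash
python3 - <<'E'
from h import *
im,d,m=load('wrist15')
u=np.array([np.cos(np.radians(151.5)),np.sin(np.radians(151.5)),0]);hub=np.array([.574,.1565,.15]);n=np.array([-u[1],u[0],0])
for x,z in[((270,290),.1635),((375,291),.1635),((238,294),.1725),((432,288),.166)]:
    e=onz(m,*x,z); print(x,e,((e-hub)@u).round(4),((e-hub)@n).round(4))
E
```

```text
(270, 290) [0.51533682 0.19042888 0.1635    ] 0.0677 -0.0018
(375, 291) [0.55328197 0.16926928 0.1635    ] 0.0243 -0.0013
(238, 294) [0.50637985 0.19803554 0.1725    ] 0.0792 -0.0042
(432, 288) [0.57442901 0.16058099 0.166     ] 0.0016 -0.0038
```

```bash
python3 -m crank '[[[0.0005,0.0009,-0.002,0],[0.001,0.0018,-0.004,0],[0.001,0.0018,-0.006,0],[0.001,0.0018,-0.008,0],[0.001,0.0018,-0.009,0]]]'| grep -E 'pos|conta'
python3 -m crank '[[[0,0,-0.0005,0],[0,0,-0.001,0],[0,0,-0.001,0]]]'| grep -E 'pos|conta'
python3 -m crank '[[[0,0,-0.0005,0],[0,0,-0.001,0],[0,0,-0.001,0]]]'| grep -E 'pos|conta'
```

```text
tool_pos: [0.5308, 0.1822, 0.1689]
contact_force: [-0.3, -0.3, -0.5]
tool_pos: [0.531, 0.1822, 0.1684]
contact_force: [-0.5, -0.4, -0.8]
tool_pos: [0.531, 0.1821, 0.1675]
contact_force: [0.0, 1.4, -1.0]
```

```bash
python3 -m crank '[[[0,0,-0.0005,0],[0,0,-0.001,0],[0,0,-0.001,0]]]'| grep -E 'pos|conta'
python3 -m crank '[[[0,0,-0.0003,0],[0,0,-0.0006,0],[0,0,-0.0006,0]]]'| grep -E 'pos|conta'
```

```text
tool_pos: [0.531, 0.1821, 0.1664]
contact_force: [-0.3, 0.0, -0.6]
tool_pos: [0.5311, 0.1822, 0.1662]
contact_force: [-0.7, -0.7, 1.7]
```

```bash
python3 -m crank '[[[0,0,-0.0003,0],[0,0,-0.0003,0]]]'| grep -E 'pos|conta'
python3 -m crank '[[[0,0,-0.0003,0],[0,0,-0.0003,0]]]'| grep -E 'pos|conta'
```

```text
tool_pos: [0.5311, 0.1822, 0.1661]
contact_force: [-1.5, -0.6, 2.7]
tool_pos: [0.5311, 0.1822, 0.1659]
contact_force: [-2.7, -0.7, 4.4]
```

```bash
python3 -m crank '[[[0,0,0.0006,0],[0,0,0.0006,0]]]'| grep -E 'pos|conta'
python3 -m crank '[[[0,0,0,0],[0,0,0,0],[0,0,0,0],[0,0,0,0]]]' 0.2| grep -E 'pos|conta|open'
python3 - <<'E'
from h import *
for f in['scene','wrist']:
    im,d,m=snap(f,f+'16')
    if f=='scene': cv2.imwrite('pics/c16d.png',cv2.resize(im[155:235,330:400,::-1],None,fx=10,fy=7.4,interpolation=2))
E
```

```text
tool_pos: [0.5311, 0.1822, 0.166]
contact_force: [-1.9, -0.4, 3.5]
tool_pos: [0.531, 0.1821, 0.1655]
contact_force: [0.1, -0.2, -0.9]
opening: 0.0168
```

View pics/c16d.png

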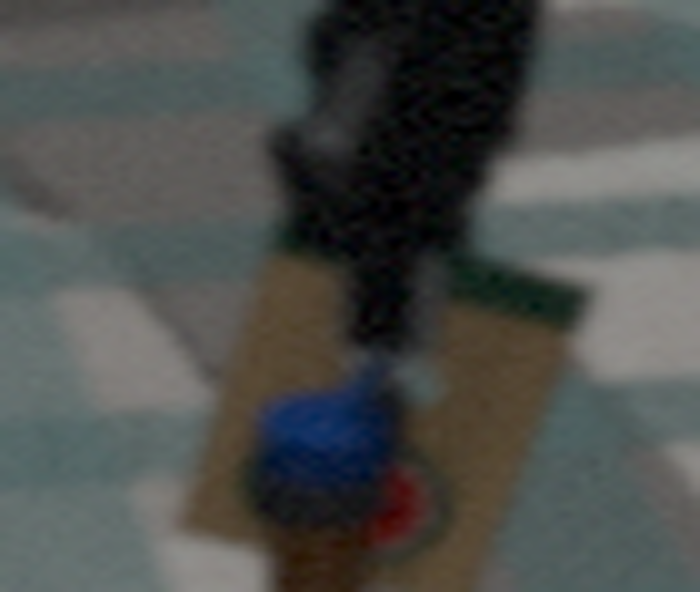

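View pics/wrist16.png

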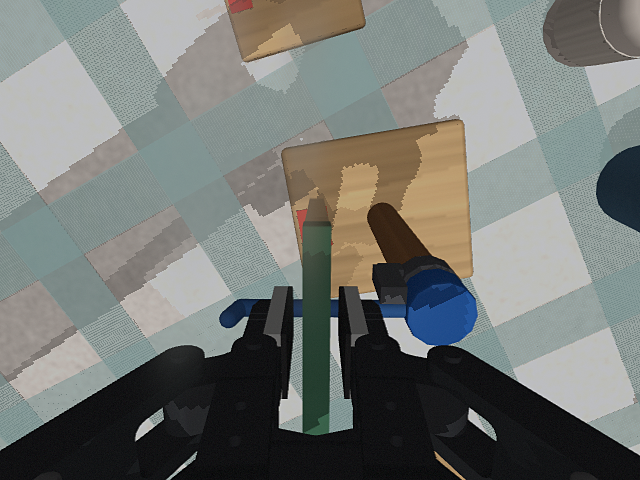

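```bash
python3 -m crank '[[[0,0,0,0],[0,0,0.003,0],[0,0,0.008,0],[0,0,0.015,0],[0,0,0.025,0]]]' 0.2| grep -E 'pos|conta|open'
python3 -m crank '[[[0,0,0.02,0],[0,0,0.05,0],[0,0,0.08,0],[0,0,0.11,0],[0,0,0.11,0]]]' 0.2| grep -E 'pos|conta|open'
python3 - <<'E'
from h import *
for f in['scene','wrist','side']:
    im,d,m=snap(f,f+'17')
    if f=='scene': cv2.imwrite('pics/c17d.png',cv2.resize(im[155:235,330:400,::-1],None,fx=10,fy=7.4,interpolation=2))
E
```

```text
tool_pos: [0.5308, 0.1821, 0.1912]
contact_force: [-0.5, -0.6, 0.1]
opening: 0.017
tool_pos: [0.5339, 0.1828, 0.3107]
contact_force: [2.5, 0.0, 1.2]
opening: 0.0171
```

View pics/c17d.png

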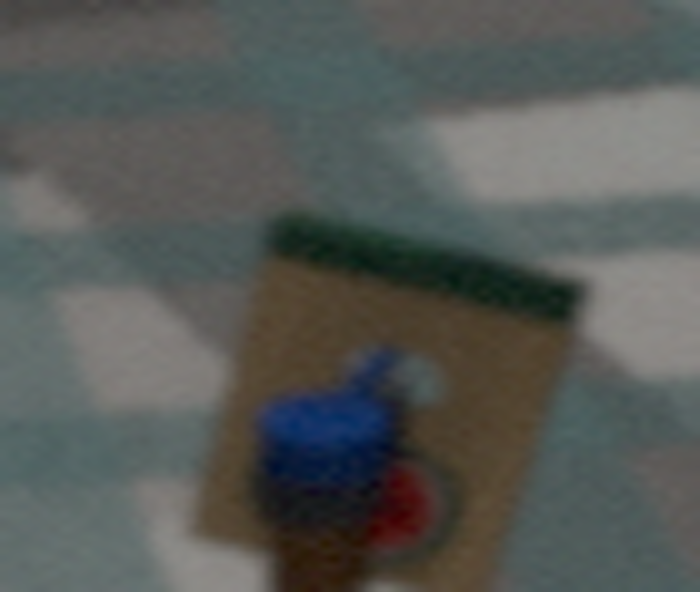

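View pics/wrist17.png

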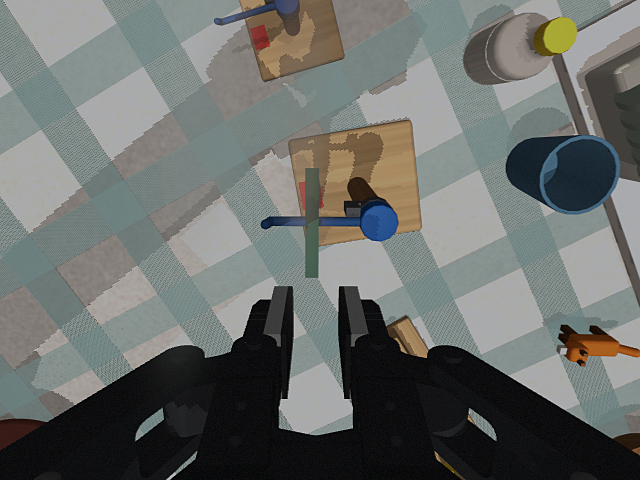

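```bash
python3 -m crank '[[[0,0,0.03,0],[0,0,0.03,0],[0,0,0.03,0],[0,0,0.03,0],[0,0,0.03,0]]]'|grep t:
for i in 1 2 3; do python3 -m crank '[[[0,0,0,0],[0,0,0,0],[0,0,0,0],[0,0,0,0],[0,0,0,0]]]'|grep t:; done
cat > chk.py <<'E'
from h import *
import sys
k=sys.argv[1]
im,d,m=snap('wrist','wrist'+k); P=cloud(m,d)
hub=np.array([.574,.1565,.15])
a=np.hypot(*(P[...,:2]-hub[:2]).transpose(2,0,1))
mk=(P[...,2]>.185)&(P[...,2]<.215)&(a<.12)
p=P[mk]; c=p.mean(0); U,S,V=np.linalg.svd(p-c,full_matrices=False); ax=V[0]
print('top n',len(p),'mean',c.round(4),'axis',ax.round(3),'tilt deg',np.degrees(np.arcsin(abs(ax[2]))).round(1),'yaw',np.degrees(np.arctan2(ax[1],ax[0])).round(1))
s=(p-c)@ax; print('len',np.ptp(s))
mk2=(P[...,2]>.150)&(P[...,2]<.176)&(a<.1)&(a>.02)&(im[...,2]>im[...,0]*1.5)&(im[...,2]>im[...,1]*1.2)
q=P[mk2]; w=q[:,:2]-hub[:2]; print('arm angle',len(q),np.degrees(np.arctan2(w[:,1].mean(),w[:,0].mean())))
cv2.imwrite('pics/wc'+k+'.png',cv2.resize(im[100:300,230:430,::-1],None,fx=3,fy=3,interpolation=0))
im,d,m=snap('scene','scene'+k); cv2.imwrite('pics/c'+k+'d.png',cv2.resize(im[155:235,330:400,::-1],None,fx=10,fy=7.4,interpolation=2))
E
python3 chk.py 18
```

```text
t: 25.73
tool_rot: [1.563, 0.932, -1.568]
t: 26.15
tool_rot: [1.565, 0.931, -1.566]
t: 26.57
tool_rot: [1.565, 0.931, -1.565]
t: 26.98
tool_rot: [1.565, 0.931, -1.565]
top n 1261 mean [0.5356 0.1875 0.1946] axis [-0.479 -0.866  0.146] tilt deg 8.4 yaw -118.9
len 0.07033244587427512
arm angle 502 150.61306895582555
```

View pics/c18d.png

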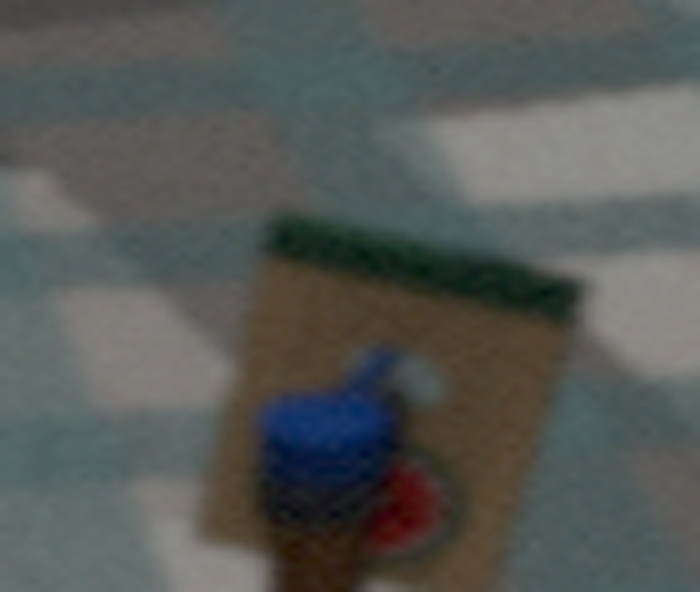

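View pics/wc18.png

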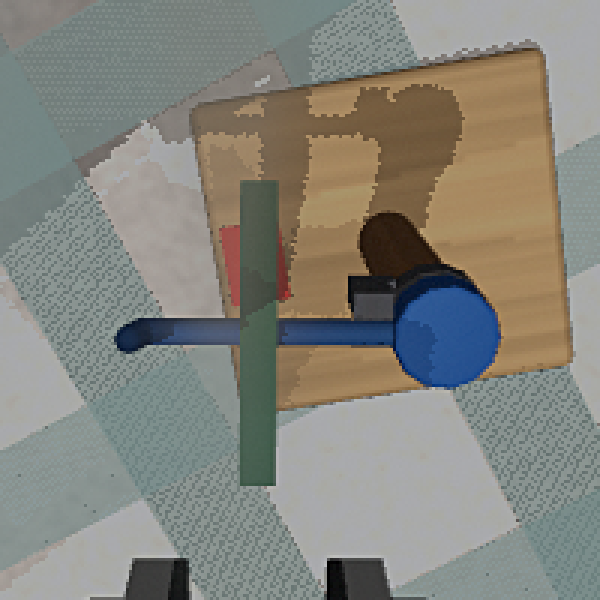

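```bash
python3 - <<'E'
from h import *
im,d,m=load('wrist18'); z=im[170:250,250:400,::-1]; cv2.imwrite('pics/z18.png',cv2.resize(z,None,fx=5,fy=5,interpolation=0))
im8,d8,m8=load('w8')
an=lambda w:np.degrees(np.arctan2(w[1],w[0]))%180
# arm centre line by depth: edges of raised bar
for f in ['w8','wrist17','wrist18']:
    im,d,m=load(f); P=cloud(m,d); hub=np.array([.574,.1565])
    w=P[...,:2]-hub; r=np.hypot(w[...,0],w[...,1]); th=np.degrees(np.arctan2(w[...,1],w[...,0]))
    mk=(abs(P[...,2]-.1625)<.004)&(r>.025)&(r<.068)&(abs(th-151.5)<14)
    mk&=~((r>.04)&(r<.058)) # tag zone
    p=P[mk][:,:2]; vx,vy,x0,y0=cv2.fitLine(p.astype(np.float32),cv2.DIST_HUBER,0,.0005,.001).ravel(); print(f,len(p),'line angle',an((vx,vy)),'mean angle',an(p.mean(0)-hub))
E
```

```text
w8 289 line angle 151.10117 mean angle 151.23491924836756
wrist17 321 line angle 150.68999 mean angle 150.24433598253634
wrist18 295 line angle 151.45274 mean angle 150.2106109754666
```

View pics/z18.png

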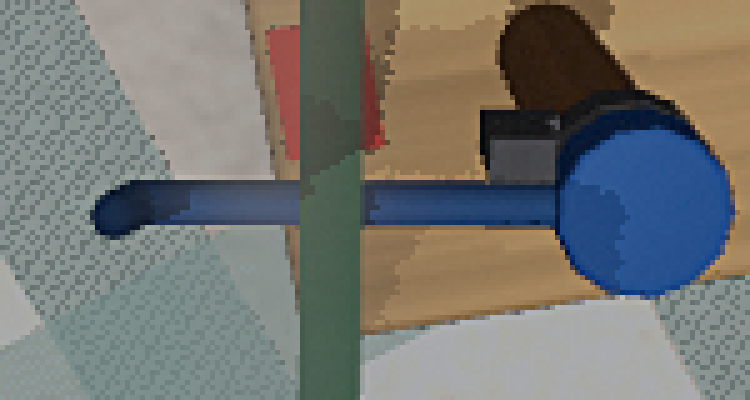

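```bash
python3 -m crank '[[[0,0,0,0],[0,0,0,0],[0,0,0,0],[0,0,0,0],[0,0,0,0]]]'|grep contact
python3 -m crank '[[[0,0,0,0],[0,0,0,0],[0,0,0,0],[0,0,0,0],[0,0,0,0]]]'|grep contact
python3 chk.py 19
```

```text
contact_force: [0.4, 0.6, 0.1]
contact_force: [-0.9, -0.9, 0.3]
top n 1258 mean [0.5355 0.1874 0.1945] axis [-0.479 -0.866  0.144] tilt deg 8.3 yaw -118.9
len 0.07027518697488759
arm angle 505 150.62730150777273
```

Everything is still: the tag's tilt is steady at 0.145 rad (limit 0.25), the hook is against its lug, and the gripper is clear of both. I'm handing the job in.

```bash
python3 -c "
from station import *
print(finish_job())"
```

```text
the job is handed in; nothing more can be done
None
```

The hook is home, the watermelon tag hangs on it by its hole, and I handed the job in at about 28 s; no verdict was reported.

**Hook:** I pushed the larger stand's hook clockwise with closed fingers, using about 5 N. At the stop the fingers stopped advancing and the highest force I read was 11.3 N. The arm's line measured 150.7–151.5° afterwards against 151.1° at the stop, so it did not move within measuring noise. The picture also shows it lying against the lug. Camera noise is about as large as the 0.025 rad tolerance, and one cruder measurement (direction from the hub to the arm's middle) read about 1° lower, towards the stop.

**Tag:** I gripped the tag above its hole, threaded it over the lip without touching it, and lowered it until it met the hook at about 4 N. Then I opened the fingers slightly and lifted clear.

| Final check | Measured | Limit |
|---|---|---|
| Hole centre out along the arm | about 49 mm | 22–74 mm |
| Hole centre sideways | about 2–3 mm | 9 mm |
| Hole centre above the hook's origin | about 1 mm | -4 to 8 mm |
| Squareness to the arm | within about 1° | 0.45 rad (26°) |
| Tilt | 0.145 rad | 0.25 rad |

- **Tilt:** the tag swung a little sideways when released and friction held it there instead of letting it hang plumb. Two readings about 1 s apart matched, so it is at rest.
- **Rest of the scene:** nothing else was touched that I could feel, but I took no final measurement of the other tags and things.

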